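# Run the sample bottles through the clamp shaker

### The job

Take every sample bottle off the hanging rail, stand each one in a pocket of the shaker, and then pull the red handle over so that the toggle clamp locks its bar down on the caps. With the clamp locked, press the green start button fully in (the mix is only a moment), swing the clamp all the way back open while the bottles stay in their pockets, and finally stand all the bottles upright in the green tray, leaving the clamp open. Never press start unless the clamp is locked, do not tip a bottle over, and leave the other glassware and things on the bench where they are.

Things in the scene. Friction and masses are not known exactly. Their poses are not given: they have to be found in the camera images.
- bottle_a: white bottle, red cap; may be absent (None). Origin: centre of underside, z up. Body 50 mm dia., 74 high; cap 36 mm dia., from 78 to 112 mm height (grip it here, any side); about 180 g. Hook lug on its +x side, 20 mm wide, top at 68 mm, its underside (62 mm) rests on the rail; tongue 35 to 40 mm from the axis reaches down to 43 mm height, leaving a 10 mm gap for the rail
- bottle_b: white bottle, green cap; may be absent (None). Origin: centre of underside, z up. Body 50 mm dia., 74 high; cap 36 mm dia., from 78 to 112 mm height (grip it here, any side); about 180 g. Hook lug on its +x side, 20 mm wide, top at 68 mm, its underside (62 mm) rests on the rail; tongue 35 to 40 mm from the axis reaches down to 43 mm height, leaving a 10 mm gap for the rail
- bottle_c: white bottle, yellow cap; may be absent (None). Origin: centre of underside, z up. Body 50 mm dia., 74 high; cap 36 mm dia., from 78 to 112 mm height (grip it here, any side); about 180 g. Hook lug on its +x side, 20 mm wide, top at 68 mm, its underside (62 mm) rests on the rail; tongue 35 to 40 mm from the axis reaches down to 43 mm height, leaving a 10 mm gap for the rail
- rail: fixed steel hanging rail: flat bar 270 mm long (its y), 8 mm thick, top edge at 107 mm; a lower bar keeps bottles upright. Bottles hang on its -x side, about 75 mm apart, bases 45 mm above the table, lugs hooked over the bar. Origin: on the table under the middle bottle; bar at x = +30 mm. Unhook: lift straight up by over 20 mm, then carry off
- shaker: fixed bench shaker, white base 215 x 222 mm, 46 mm high, with a row of three blue pockets along its y and a toggle clamp tower behind them (its +x side). Origin: on the table below the middle pocket's centre; z up. Pockets are 62 mm square, walls 24 mm high (top 70 mm above the table)
- pocket0 (a point): centre of the floor of pocket 0 of the shaker (50 to 51 mm above the table); a bottle's base stands here
- pocket1 (a point): centre of the floor of pocket 1 of the shaker (50 to 51 mm above the table); a bottle's base stands here
- pocket2 (a point): centre of the floor of pocket 2 of the shaker (50 to 51 mm above the table); a bottle's base stands here
- clamp_pivot (a point): middle of the handle's hinge axis, 128 mm above the table, 104 mm behind the pocket row (shaker's +x), parallel to the shaker's y. The clamp arm has its own hinge 57 mm above, moved by a link from the handle
- handle_bar (a point): middle of the red cross bar of the clamp handle: 16 mm diameter, 80 mm free length between two side rods, parallel to the shaker's y, 105 mm from the handle pivot. Its orientation turns with the handle
- clamp_handle (a joint): handle angle, rad. 0 = open: handle lies back to the shaker's +x, 1.70 rad from upright, clamp arm upright. Grows as it swings up and towards the pockets and the arm comes down. Dead centre 1.60; stop 1.75 = locked, 0.05 past upright towards the pockets. Over bottles the last 0.3 rad are sprung (about 3 N at the bar). Let go in between, it may fall either way
- pod: fixed grey control box 80 x 90 x 30 mm carrying the green start button on its top; origin on the table under its centre; stands behind the rail or the tray
- start (a joint): travel of the green start button, m: 0 out, 0.006 fully in (5 N); springs back. Pressed straight down
- start_top (a point): centre of the top of the green button, 30 mm diameter
- tray: loose open green tray, 96 (its x) x 212 (its y) mm outside, walls 5 mm thick and 25 mm high, floor 5 mm thick, 0.9 kg. Origin: centre of its underside. Room for three bottles in a row along its y, about 62 mm apart; their lugs clear the walls. Can be shoved about
- beaker: glass beaker 70 mm diameter, 85 mm high, bystander
- jar_brown: brown jar 56 mm diameter, 90 mm high, bystander
- jar_clear: green glass jar 56 mm diameter, 90 mm high, bystander
- scoop: lab scoop (spoon) 170 mm long lying on the bench, bystander
- press_bar: rubber-faced press bar on the clamp arm (176 x 24 mm, along the shaker's y), which presses about 20 N in all on the caps when locked; when open it stands upright 55 to 80 mm behind the pocket row, 255 to 285 mm above the table: keep clear of it. Origin 29 mm above the middle of its underside

How it is judged:
By the outcome, as a careful person would: the job done as asked, in the order asked, and still so for the second after the job is handed in, with the robot touching nothing.
Of bottle_a, bottle_b, bottle_c only 2 to 3 are there at a start; the rules pass over those that are not, and their reading is None.
At some moment in a run one of tray may be knocked a few centimetres aside while the robot is not near it.
It also fails if it takes over 210 s, if anything falls off the work surface, if the arm or the gripper's body presses on something with over 40 N, if the wrist force passes 120 N, or if a joint passes its speed limit or range.

### The arm

A 6-joint arm with a two-finger parallel gripper is mounted at the origin on the work surface. World frame = base frame: x ahead of the robot, y to its left, z up, the work surface at z = 0. Lengths are in mm, angles in rad, forces in N, time in s.
With the tool pointing down it reaches from about 275 to 750 mm from the base axis. Payload 10.2 kg.
Tool frame: the origin (TCP) lies between the finger pads; the fingertips stand 11 mm ahead of it and the grasp point (between the pads) lies 8 mm behind it; y points along the fingers, z is the direction in which the jaws open and shut, and the axes are right-handed (so a half turn about y gives the same grasp; the last joint's range is limited). The gripper opens to 85 mm and grips with 20 to 120 N. Pads are 22 mm wide; open, the fingers measure 114 mm over their backs; the gripper's body (76 mm by 85 mm) begins 54 mm behind the grasp point. The pads swing forward as they close: fully open they stand 13 mm farther back than shut.
Start: joints at [0.982, 0.313, 1.498, -0, 1.331, -0.223], TCP at [187.804, 490.266, 242.294] pointing down, gripper open.
Joint ranges: [-2.94, 2.94], [-0.97, 2.17], [0.19, 2.56], [-1.23, 4.37], [0.02, 3.11], [-2.88, 2.88]. Speed limits (rad/s): [2.39, 2.39, 3.01, 3.14, 3.14, 3.14].

### API

Orientations are given as a rotation vector (axis times angle).
In Python, from rig import arm gives the robot as it stands.
- The arm moves only by the tool apply_moves, never from a script. Its arguments are lists of equal length, an entry for each row: "gripper": the opening in per cent of the stroke, from 0 (shut) to 100 (fully open); "dp": the shift along the tool's x, y, z in m, a list of three; "angular": the turn, a rotation vector about the tool's x, y, z in rad, a list of three. A call has exactly 10 rows; each row is the pose to reach, as a shift and turn from the pose measured when the call began, along the tool's axes at that moment; what a row does not reach only later rows make up. A row lasts 1/10 s, in which the tool goes at most 50 mm and 8.59 degrees, less where a joint would pass 70% of its speed; a pose out of reach is approached as far as the arm can. A call with a gripper value outside its range is refused whole. The fingers move at their own pace and stop on an object; the grip force is fixed at half the most. Time passes only in rows, so rows that repeat a pose let the fingers close, or fill a call up. It gives the time, the measured TCP pose, the force and the opening at its end, in the units of the state.
- arm.read_state(): the state, without advancing time (a new reading comes with each control period).
- arm.camera(name): name is "scene" or "side" or "wrist"; returns (picture, depth): 400x640x3 uint8, blue, green, red; 400x640 float32, mm along the optical axis (not along the pixel's ray), 0 where there is no reading.
- arm.camera_params(name): a dict with "fx", "fy", "cx", "cy" (pixels), "R" (3x3) and "t" (3): a world point X has camera coordinates R X + t. Camera axes: x right, y down, z forward; pixel columns grow to the right and rows downward; lengths in mm; the calibration is good to about 2 mm. The wrist camera is an equidistant fisheye: a pixel r from the principal point sees the ray r / f radians off the axis. A picture is of the moment at which its call begins: read the wrist's pose just before it. camera_params takes no time and is no camera call; for the wrist camera it gives the pose at the moment of the call.
- arm.job_done(): hands the job in, once; it reports no verdict.
Trained networks look in the newest picture that a camera, given by its name, has taken for a name from the list of things; names that differ only in an ending like _2 or _b are one class to them, and where a whole thing is asked for, a point or a joint stands for the part that bears it (a point fixed in the world has none). Each returns a list of dicts, best first, with "confidence" (0 to 1); they miss things now and then, are a little off and sometimes report something else, mostly with a low value. They report only what shows in the picture. A call takes as long as a camera call.
- arm.regions_of(target, camera): "mask" (400x640 bool, what is visible of it) and "xy" ([column, row] in pixels, amid what is visible of it).
The state is a dict: "clock": time; "joint_pos": joint angles; "dq": joint speeds; "joint_efforts": joint torques, N m; "tool_pos": TCP position; "eef_rot": TCP orientation; "contact_force": force on the tool from outside, world axes, zero at the start; "wrist_torque": the same for the moment, N m; "grip_width": opening from 0.0 (shut) to 1.0 (fully open).
Only numpy, scipy, OpenCV 4.12 (cv2) and the standard library are available. Lean on these libraries where they do the work, as an engineer would, in place of code of your own. Each camera call takes 0.05 s, during which the arm holds its last target.

## Working session

There is one attempt and no reset: what is moved stays moved. The work goes in short steps, Python scripts to look and compute and a tool call to move; the robot and the scene stay as the last step left them, time stands still between calls to the robot, and variables do not carry over. Pictures are saved under pics/ and viewed, and the job is handed in when it is done.

Besides the shell and the picture viewer there is one more tool, called after "Emit:" by a JSON object that holds its "api" and its "payload". apply_moves: Moves the arm, as the interface text tells. Its arguments: {"type":"object","properties":{"gripper":{"type":"array"},"dp":{"type":"array"},"angular":{"type":"array"}},"required":["gripper","dp","angular"]}

```bash
ls; mkdir -p pics; python3 - <<'E'
from rig import arm
import cv2, numpy as np
s=arm.read_state(); print(s)
for n in ("scene","side","wrist"):
    p,d=arm.camera(n); cv2.imwrite(f"pics/{n}0.png",p); np.save(f"pics/{n}0.npy",d)
    c=arm.camera_params(n); print(n,c)
E
```

```text
pics
{'clock': 0.0, 'joint_pos': array([ 9.81593499e-01,  3.13436367e-01,  1.49846429e+00, -4.72103124e-06,
        1.33098583e+00, -2.23390436e-01]), 'dq': array([ 0.00086971,  0.00136465,  0.00227116, -0.00036946, -0.00047795,
       -0.00206756]), 'joint_efforts': array([ 1.81076421e-04, -4.12261891e+01, -2.59752649e+01, -6.26517658e-05,
        4.02520862e-03, -1.36655325e-05]), 'tool_pos': array([187.66172038, 490.0460338 , 241.73179918]), 'eef_rot': array([-1.55286645,  0.28746476, -0.28666439]), 'contact_force': array([ 0.22466963,  0.06277068, -0.12022312]), 'wrist_torque': array([0.05523968, 0.04571367, 0.01123824]), 'grip_width': 1.0002495071997304}
scene {'fx': 371.08474452205866, 'fy': 371.08474452205866, 'cx': 327.7854738004365, 'cy': 196.19889755849127, 'R': array([[ 7.63829478e-01,  6.45418015e-01,  3.38450235e-04],
       [ 3.53171467e-01, -4.17526956e-01, -8.37222286e-01],
       [-5.40217034e-01,  6.39614592e-01, -5.46862624e-01]]), 't': array([-424.18433698,  -39.96024483, 1425.87567249])}
side {'fx': 474.3561866475132, 'fy': 474.3561866475132, 'cx': 319.8446165059935, 'cy': 201.4633802721407, 'R': array([[-0.99946657, -0.03249468, -0.0032671 ],
       [-0.0196306 ,  0.67770144, -0.7350751 ],
       [ 0.02610015, -0.73461885, -0.67797782]]), 't': array([ 511.54074913,  131.36573752, 1466.38088904])}
wrist {'fx': 309.70691628693146, 'fy': 309.70691628693146, 'cx': 324.92653506781585, 'cy': 202.99590651186435, 'R': array([[ 0.35647038,  0.9343043 , -0.00208417],
       [ 0.89005612, -0.33890806,  0.30486298],
       [ 0.28412845, -0.11052965, -0.95239394]]), 't': array([-524.27244503,  -40.1448806 ,  381.52274033])}
```

View pics/scene0.png

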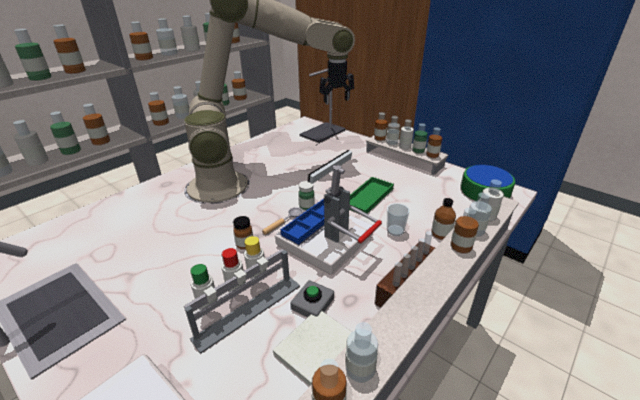

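View pics/side0.png

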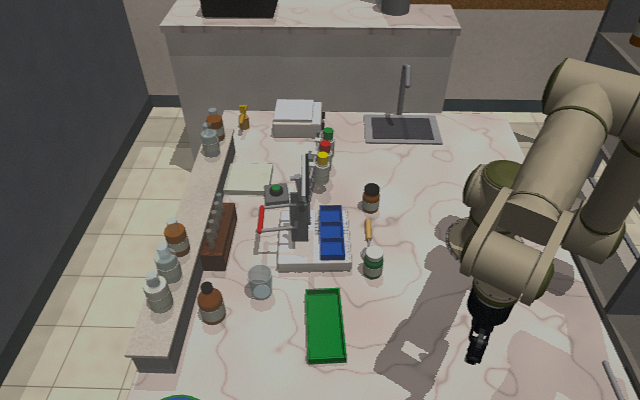

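View pics/wrist0.png

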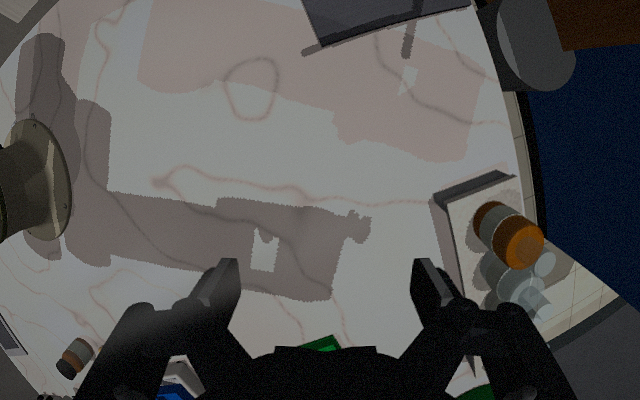

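```bash
cat > h.py <<'E'
from rig import arm
import cv2, numpy as np
from scipy.spatial.transform import Rotation as Ro
def cloud(n,p,d,mask):
    c=arm.camera_params(n); v,u=np.nonzero(mask&(d>0)); z=d[v,u]
    X=np.stack([(u-c['cx'])/c['fx']*z,(v-c['cy'])/c['fy']*z,z],1)
    return (X-c['t'])@c['R'], p[v,u]
def proj(n,X):
    c=arm.camera_params(n); q=c['R']@np.array(X,float)+c['t']
    return q[0]/q[2]*c['fx']+c['cx'], q[1]/q[2]*c['fy']+c['cy']
E
python3 - <<'E'
from h import *
for n in ("scene","side"):
    p,d=arm.camera(n)
    for t in ["bottle_a","bottle_b","bottle_c","rail","shaker","pod","tray","beaker","jar_brown","jar_clear","scoop","handle_bar","start_top","press_bar"]:
        for r in arm.regions_of(t,n)[:2]:
            if r['confidence']<.3: continue
            X,_=cloud(n,p,d,r['mask'])
            if len(X)<5: continue
            print(n,t,round(r['confidence'],2),np.round(r['xy']),len(X),np.round(np.median(X,0)),np.round(np.percentile(X,3,axis=0)),np.round(np.percentile(X,97,axis=0)))
            np.save(f"pics/m_{n}_{t}.npy",r['mask']) if True else 0
E
```

```text
scene bottle_a 0.82 [231. 267.] 645 [ 517. -309.  119.] [ 406. -325.    1.] [ 547. -273.  157.]
scene bottle_a 0.73 [256. 252.] 573 [ 524. -247.  119.] [ 498. -262.   67.] [ 554. -224.  157.]
scene bottle_b 0.82 [231. 267.] 645 [ 517. -309.  119.] [ 406. -325.    1.] [ 547. -273.  157.]
scene bottle_b 0.73 [256. 252.] 573 [ 524. -247.  119.] [ 498. -262.   67.] [ 554. -224.  157.]
scene bottle_c 0.82 [231. 267.] 645 [ 517. -309.  119.] [ 406. -325.    1.] [ 547. -273.  157.]
scene bottle_c 0.73 [256. 252.] 573 [ 524. -247.  119.] [ 498. -262.   67.] [ 554. -224.  157.]
scene rail 0.84 [240. 309.] 4113 [ 545. -329.    9.] [ 501. -445.   -0.] [ 589. -178.  107.]
scene rail 0.38 [307. 292.] 101 [ 668. -192.   51.] [ 653. -205.   44.] [ 679. -179.   54.]
scene shaker 0.91 [326. 229.] 5228 [568. -11.  52.] [444. -95.  17.] [680. 102. 282.]
scene pod 0.79 [312. 297.] 1068 [ 674. -202.   30.] [ 630. -239.    8.] [ 706. -148.   52.]
scene tray 0.83 [368. 191.] 913 [486. 317.   6.] [439. 205.   2.] [542. 408.  25.]
scene beaker 0.58 [397. 218.] 614 [673. 185.  60.] [638. 168.   3.] [699. 233.
[... 1540 characters left out ...]
jar_brown 0.76 [369. 200.] 453 [ 353. -133.   62.] [ 328. -169.    8.] [ 376. -122.   93.]
side jar_brown 0.48 [363. 234.] 155 [365. -25.  17.] [354. -81.   4.] [383.  61.  22.]
side jar_clear 0.67 [328. 152.] 225 [ 503. -293.  131.] [ 483. -364.   62.] [ 548. -278.  158.]
side jar_clear 0.59 [376. 258.] 542 [359. 139.  65.] [334. 105.  11.] [382. 150.  93.]
side scoop 0.7 [364. 233.] 149 [365. -23.  17.] [354. -76.   4.] [383.  60.  22.]
side scoop 0.56 [325. 328.] 2807 [489. 312.   6.] [443. 204.   1.] [537. 413.  26.]
side handle_bar 0.72 [274. 226.] 433 [645.  36. 123.] [542. -27. 113.] [691.  77. 166.]
side press_bar 0.6 [303. 182.] 324 [551.  38. 283.] [540. -57. 264.] [570. 107. 287.]
```

```bash
cat > meas.py <<'E'
from h import *
def hsv(p): return cv2.cvtColor(p,cv2.COLOR_BGR2HSV)
def colmask(p,name):
    H=hsv(p); h,s,v=[H[...,i].astype(int) for i in range(3)]
    ok=(s>130)&(v>50)
    return ok&{'red':(h<8)|(h>172),'yellow':(h>20)&(h<35),'green':(h>45)&(h<85),'blue':(h>105)&(h<130)}[name]
if __name__=="__main__":
    P={}
    for n in ("scene","side"): P[n]=arm.camera(n)
    for col in ('red','yellow','green'):
        for n in P:
            p,d=P[n]; X,_=cloud(n,p,d,colmask(p,col))
            k=(X[:,2]>118)&(X[:,2]<170)&(X[:,1]<-150)&(X[:,0]<600); Y=X[k]
            top=Y[Y[:,2]>153.5]
            if len(Y): print(col,n,len(Y),len(top),np.round(np.median(top,0)) if len(top) else 0,np.round((top.min(0)+top.max(0))/2,1) if len(top) else 0,np.round(Y.max(0)))
    allb=[]
    for n in P:
        p,d=P[n]; X,_=cloud(n,p,d,colmask(p,'blue')); k=(X[:,2]>66)&(X[:,2]<74)&(X[:,0]<560)&(X[:,0]>380)&(abs(X[:,1])<170)
        r=cv2.minAreaRect(X[k][:,:2].astype(np.float32)); print('blue',n,k.sum(),r)
        allb.append(X[k])
        X,_=cloud(n,p,d,d>0); 
        k=(abs(X[:,2]-46)<3)&(X[:,0]>380)&(X[:,0]<720)&(abs(X[:,1]-10)<130)
        k&=~((X[:,1]<-110)&(X[:,0]>600))
        print('base',n,k.sum(),cv2.minAreaRect(X[k][:,:2].astype(np.float32)))
        X,_=cloud(n,p,d,colmask(p,'red')); k=(X[:,2]>100)&(X[:,2]<145)&(X[:,0]>600)&(abs(X[:,1])<150)
        Y=X[k]; print('bar',n,k.sum(),Y.mean(0),np.percentile(Y,2,axis=0),np.percentile(Y,98,axis=0)); pc=np.linalg.svd(Y-Y.mean(0))[2][0]; print(pc)
        X,_=cloud(n,p,d,colmask(p,'green')); k=(X[:,2]<30)&(X[:,2]>-3)&(X[:,0]<620)&(X[:,0]>380)&(X[:,1]>150)&(X[:,1]<480)
        print('tray',n,k.sum(),cv2.minAreaRect(X[k][:,:2].astype(np.float32)))
        k=(X[:,2]<65)&(X[:,2]>33)&(X[:,0]>600)&(X[:,1]<-120)&(X[:,1]>-280)
        Y=X[k];  print('start',n,k.sum(),np.median(Y,0) if k.sum() else 0,cv2.minAreaRect(Y[:,:2].astype(np.float32)) if k.sum() else 0)
        X,_=cloud(n,p,d,d>0); k=(X[:,2]<110)&(X[:,2]>102)&(X[:,0]>480)&(X[:,0]<600)&(X[:,1]<-140)&(X[:,1]>-480)
        Y=X[k][:,:2]; print('rail',n,k.sum(),cv2.minAreaRect(Y.astype(np.float32)))
E
python3 meas.py
```

```text
red scene 237 116 [ 505. -302.  156.] [ 503.5 -301.5  156. ] [ 522. -285.  158.]
red side 97 50 [ 507. -298.  156.] [ 505.4 -300.3  157.4] [ 521. -279.  161.]
yellow scene 219 101 [ 511. -239.  156.] [ 510.2 -237.5  155.6] [ 530. -220.  158.]
yellow side 125 55 [ 512. -233.  156.] [ 511.7 -232.8  158.4] [ 528. -213.  163.]
green scene 232 120 [ 498. -380.  156.] [ 496.1 -380.2  155.7] [ 514. -364.  158.]
green side 40 36 [ 495. -377.  157.] [ 495.3 -376.1  157.3] [ 509. -361.  161.]
blue scene 187 ((476.0621337890625, 9.733161926269531), (71.14093780517578, 200.9181365966797), 4.2492804527282715)
base scene 1561 ((510.58465576171875, 18.113304138183594), (249.44297790527344, 229.00083923339844), 3.058157444000244)
bar scene 138 [686.16860233  16.31816776 119.91952816] [678.93616578 -29.74492754 113.8004395 ] [692.34444856  71.1212194  123.31663747]
[ 0.05388006 -0.99838557 -0.01797779]
tray scene 790 ((489.94610595703125, 305.4124755859375), (96.44027709960938, 217.48019409179688), 5.1109724044799805)
start scene 103 [ 667.94794494 -193.07502407   51.01379104] ((665.6864624023438, -1
[... 296 characters left out ...]
00410223007202)
base side 1789 ((512.0811767578125, 25.042747497558594), (249.33749389648438, 234.09373474121094), 2.7886884212493896)
bar side 120 [683.19793602  31.06442746 120.90451666] [676.72724322 -21.88961669 114.49950845] [690.60156986  78.02601315 125.82156973]
[-0.03741724  0.99922857 -0.01192533]
tray side 2540 ((489.8788146972656, 306.7977294921875), (93.5349349975586, 216.40904235839844), 5.027622222900391)
start side 34 [ 665.96081044 -189.71307272   52.20817494] ((666.2759399414062, -188.60975646972656), (23.293190002441406, 26.636991500854492), 7.567800998687744)
rail side 142 ((516.8968505859375, -306.33148193359375), (271.3013000488281, 69.98771667480469), 84.7200698852539)
```

```bash
cat >> h.py <<'E'
def st():
    s=arm.read_state(); return s['tool_pos'],Ro.from_rotvec(s['eef_rot']),s
def goal(pos,yaw,flip=1):
    # tool y down, tool z (jaw) along flip*(cos yaw, sin yaw)
    z=flip*np.array([np.cos(yaw),np.sin(yaw),0]); y=np.array([0,0,-1.]); x=np.cross(y,z)
    return np.array(pos,float),Ro.from_matrix(np.stack([x,y,z],1))
def delta(g):
    p,R,s=st(); print('dp',np.round(R.inv().apply(g[0]-p)/1000,4),'ang',np.round((R.inv()*g[1]).as_rotvec(),3), 'at',np.round(p,1))
E
python3 - <<'E'
from h import *
p,R,s=st(); print(R.as_matrix().round(3)); c=arm.camera_params('wrist'); C=-c['R'].T@c['t']; print('cam rel tool',R.inv().apply(C-p))
print('cam axis tool', R.inv().apply(c['R'][2]))
for f in (1,-1): delta(goal((470,-200,300),np.radians(-6),f))
n='scene'
for n in ('scene','side'):
    P=arm.camera(n); X,_=cloud(n,*P,P[1]>0)
    k=(X[:,0]>440)&(X[:,0]<720)&(abs(X[:,1]-15)<110)
    for z0 in range(80,300,20):
        q=X[k&(X[:,2]>z0)&(X[:,2]<z0+20)]
        if len(q)>3: print(n,z0,len(q),np.percentile(q,[2,50,98],axis=0).round()[:,:2].tolist())
E
```

```text
[[ 0.934  0.     0.358]
 [-0.358  0.     0.934]
 [ 0.    -1.     0.   ]]
cam rel tool [-7.87779002e+01 -1.32599942e+02  4.29243700e-05]
cam axis tool [ 3.05063935e-01  9.52331615e-01 -7.00133333e-04]
dp [ 0.5104 -0.0577 -0.5436] ang [-0.    1.31 -0.  ] at [187.8 490.3 242.3]
dp [ 0.5104 -0.0577 -0.5436] ang [-0.    -1.832  0.   ] at [187.8 490.3 242.3]
scene 80 136 [[550.0, -13.0], [577.0, -8.0], [596.0, 45.0]]
scene 100 223 [[552.0, -31.0], [669.0, 17.0], [692.0, 73.0]]
scene 120 433 [[554.0, -33.0], [603.0, -4.0], [688.0, 72.0]]
scene 140 133 [[550.0, -12.0], [579.0, -8.0], [596.0, 43.0]]
scene 160 161 [[555.0, -17.0], [580.0, -5.0], [596.0, 47.0]]
scene 180 256 [[542.0, -17.0], [569.0, 8.0], [595.0, 51.0]]
scene 200 47 [[557.0, 6.0], [569.0, 11.0], [572.0, 28.0]]
scene 220 50 [[559.0, 6.0], [571.0, 10.0], [574.0, 28.0]]
scene 240 53 [[556.0, -48.0], [573.0, 9.0], [576.0, 29.0]]
scene 260 323 [[549.0, -71.0], [559.0, 9.0], [589.0, 99.0]]
scene 280 246 [[540.0, -69.0], [552.0, 9.0], [561.0, 100.0]]
side 80 79 [[548.0, 43.0], [571.0, 48.0], [594.0, 52.0]]
side 100 180 [[542.0, -24.0], [660.0, 47.0], [693.0, 80.0]]
side 120 361 [[545.0, -27.0], [618.0, 48.0], [690.0, 76.0]]
side 140 108 [[542.0, -1.0], [569.0, 47.0], [595.0, 52.0]]
side 160 125 [[542.0, -2.0], [579.0, 47.0], [597.0, 54.0]]
side 180 199 [[541.0, -5.0], [573.0, 44.0], [596.0, 56.0]]
side 200 18 [[562.0, 27.0], [568.0, 30.0], [571.0, 33.0]]
side 220 21 [[564.0, 27.0], [570.0, 30.0], [573.0, 33.0]]
side 240 34 [[543.0, 18.0], [568.0, 29.0], [576.0, 75.0]]
side 260 138 [[539.0, -11.0], [566.0, 29.0], [591.0, 109.0]]
side 280 256 [[543.0, -63.0], [552.0, 28.0], [562.0, 106.0]]
```

```bash
python3 - <<'E'
from h import *
delta(goal((500,-300,262),np.radians(-6)))
E
```

```text
dp [ 0.5742 -0.0197 -0.6263] ang [-0.    1.31  0.  ] at [187.8 490.3 242.3]
```

Emit:
{"api": "apply_moves", "payload": {"gripper": [100,100,100,100,100,100,100,100,100,100], "dp": [[0.574,-0.02,-0.626],[0.574,-0.02,-0.626],[0.574,-0.02,-0.626],[0.574,-0.02,-0.626],[0.574,-0.02,-0.626],[0.574,-0.02,-0.626],[0.574,-0.02,-0.626],[0.574,-0.02,-0.626],[0.574,-0.02,-0.626],[0.574,-0.02,-0.626]], "angular": [[0,0.13,0],[0,0.26,0],[0,0.39,0],[0,0.52,0],[0,0.65,0],[0,0.78,0],[0,0.91,0],[0,1.04,0],[0,1.17,0],[0,1.31,0]]}}

```text
clock: 2.85
tool_pos: [371.7, 23.3, 254.5]
eef_rot: [-1.154, 1.29, -1.291]
contact_force: [1.6, 0.7, 0.1]
grip_width: 1.003
```

```bash
python3 - <<'E'
from h import *
delta(goal((500,-300,262),np.radians(-6)))
E
```

```text
dp [ 0.3071 -0.0074  0.1632] ang [-0.001 -0.006  0.   ] at [371.7  23.3 254.5]
```

Emit:
{"api": "apply_moves", "payload": {"gripper": [100,100,100,100,100,100,100,100,100,100], "dp": [[0.307,-0.007,0.163],[0.307,-0.007,0.163],[0.307,-0.007,0.163],[0.307,-0.007,0.163],[0.307,-0.007,0.163],[0.307,-0.007,0.163],[0.307,-0.007,0.163],[0.307,-0.007,0.163],[0.307,-0.007,0.163],[0.307,-0.007,0.163]], "angular": [[0,-0.006,0],[0,-0.006,0],[0,-0.006,0],[0,-0.006,0],[0,-0.006,0],[0,-0.006,0],[0,-0.006,0],[0,-0.006,0],[0,-0.006,0],[0,-0.006,0]]}}

```text
clock: 3.85
tool_pos: [499.7, -299.0, 261.9]
eef_rot: [-1.157, 1.285, -1.286]
contact_force: [-0.2, -0.1, 1.0]
grip_width: 1.002
```

```bash
cat >> h.py <<'E'
def wcloud(p,d,mask,c):
    # equidistant fisheye, depth along optical axis
    v,u=np.nonzero(mask&(d>0)); z=d[v,u]
    a=(u-c['cx'])/c['fx']; b=(v-c['cy'])/c['fy']; r=np.hypot(a,b)+1e-9; t=np.tan(r)/r
    X=np.stack([a*t*z,b*t*z,z],1); k=r<1.3
    return (X[k]-c['t'])@c['R'], p[v,u][k]
def wray(c,u,v,z):
    "intersect pixel ray with plane world z"
    a=(u-c['cx'])/c['fx']; b=(v-c['cy'])/c['fy']; r=np.hypot(a,b)+1e-9
    dr=np.array([a/r*np.sin(r),b/r*np.sin(r),np.cos(r)])@c['R']; C=-c['R'].T@c['t']
    return C+dr*(z-C[2])/dr[2]
E
python3 - <<'E'
from h import *
from meas import colmask
delta(goal((500,-300,262),np.radians(-6)))
c=arm.camera_params('wrist'); p,d=arm.camera('wrist'); cv2.imwrite('pics/w1.png',p)
for col in ('red','yellow','green'):
    X,_=wcloud(p,d,colmask(p,col),c); k=(X[:,2]>150)&(X[:,2]<165)&(X[:,1]<-150); Y=X[k]
    print(col,len(Y), np.round([Y.mean(0),Y.min(0),Y.max(0)],1) if len(Y) else '')
    if len(Y)>10: print(cv2.minEnclosingCircle(Y[:,:2].astype(np.float32)))
E
```

```text
dp [ 0.0009 -0.0001  0.0004] ang [-0.001  0.001 -0.   ] at [ 499.7 -299.   261.9]
red 1405 [[ 502.1 -299.   156.6]
 [ 484.6 -317.3  150. ]
 [ 519.  -282.6  159.1]]
((502.0254821777344, -299.8634338378906), 17.706649780273438)
yellow 1605 [[ 508.7 -237.   156.8]
 [ 491.3 -254.8  153.9]
 [ 525.8 -219.8  159.2]]
((508.59332275390625, -237.4293670654297), 17.80108070373535)
green 915 [[ 493.7 -377.2  156.9]
 [ 477.  -394.7  152. ]
 [ 510.4 -361.2  159.3]]
((493.2737121582031, -377.839599609375), 17.31931495666504)
```

View pics/w1.png

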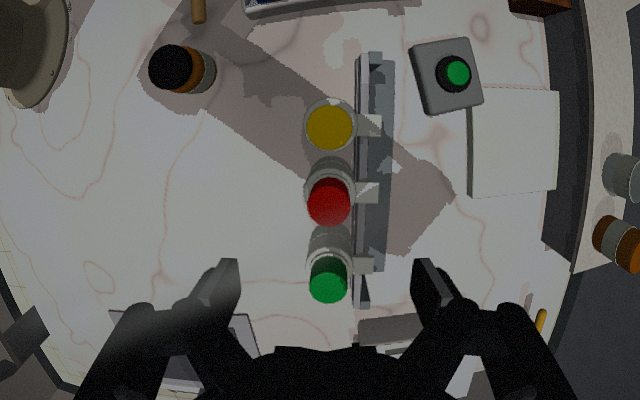

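```bash
python3 - <<'E'
from h import *
delta(goal((508.6,-237.2,230),np.radians(-6)))
delta(goal((508.6,-237.2,138),np.radians(-6)))
E
```

```text
dp [-0.0623  0.0321  0.0024] ang [-0.002  0.001  0.   ] at [ 499.7 -298.9  262.1]
dp [-0.0623  0.1241  0.0022] ang [-0.002  0.001  0.   ] at [ 499.7 -298.9  262.1]
```

Emit:
{"api": "apply_moves", "payload": {"gripper": [100,100,100,100,100,100,100,100,0,0], "dp": [[-0.035,0.015,0.002],[-0.062,0.032,0.002],[-0.062,0.06,0.002],[-0.062,0.085,0.002],[-0.062,0.105,0.002],[-0.062,0.124,0.002],[-0.062,0.124,0.002],[-0.062,0.124,0.002],[-0.062,0.124,0.002],[-0.062,0.124,0.002]], "angular": [[0,0,0],[0,0,0],[0,0,0],[0,0,0],[0,0,0],[0,0,0],[0,0,0],[0,0,0],[0,0,0],[0,0,0]]}}

```text
clock: 4.9
tool_pos: [508.7, -237.5, 139.3]
eef_rot: [-1.157, 1.282, -1.288]
contact_force: [1.0, 0.4, 0.6]
grip_width: 0.688
```

Emit:
{"api": "apply_moves", "payload": {"gripper": [0,0,0,0,0,0,0,0,0,0], "dp": [[0,0,0],[0,0,0],[0,0,0],[0,0,0],[0,0,0],[0,0,0],[0,-0.01,0],[0,-0.025,0],[0,-0.045,0],[0,-0.07,0]], "angular": [[0,0,0],[0,0,0],[0,0,0],[0,0,0],[0,0,0],[0,0,0],[0,0,0],[0,0,0],[0,0,0],[0,0,0]]}}

```text
clock: 5.9
tool_pos: [508.0, -237.2, 209.4]
eef_rot: [-1.158, 1.284, -1.286]
contact_force: [-0.0, -0.6, -1.6]
grip_width: 0.402
```

```bash
python3 - <<'E'
from h import *
print(st()[2]['grip_width'])
c=arm.camera_params('wrist'); p,d=arm.camera('wrist'); cv2.imwrite('pics/w2.png',p)
p,d=arm.camera('scene'); cv2.imwrite('pics/s2.png',p[100:360,100:500])
E
```

```text
0.4024076522225686
```

View pics/w2.png

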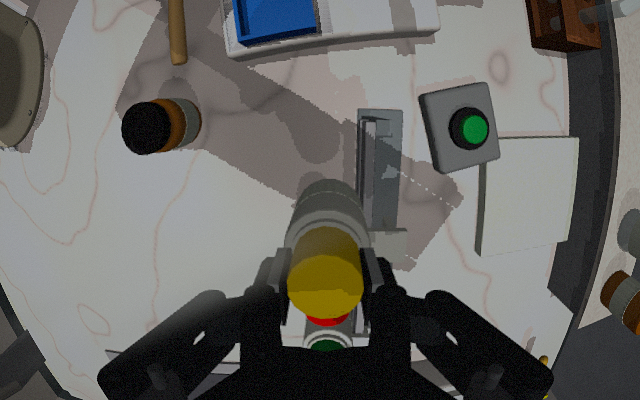

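View pics/s2.png

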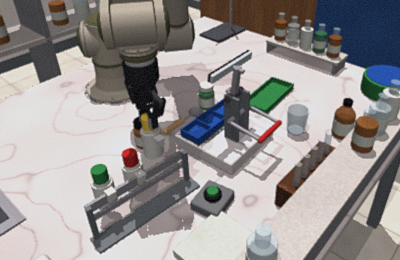

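```bash
python3 - <<'E'
from h import *
delta(goal((440,-40,250),np.radians(3)))
E
```

```text
dp [-0.1897 -0.0391 -0.0892] ang [-0.008 -0.156  0.005] at [ 509.3 -238.1  212.3]
```

Emit:
{"api": "apply_moves", "payload": {"gripper": [0,0,0,0,0,0,0,0,0,0], "dp": [[-0.03,-0.02,-0.015],[-0.06,-0.039,-0.03],[-0.09,-0.039,-0.045],[-0.12,-0.039,-0.06],[-0.15,-0.039,-0.075],[-0.175,-0.039,-0.085],[-0.19,-0.039,-0.089],[-0.19,-0.039,-0.089],[-0.19,-0.039,-0.089],[-0.19,-0.039,-0.089]], "angular": [[0,-0.02,0],[0,-0.05,0],[0,-0.08,0],[0,-0.11,0],[0,-0.14,0],[0,-0.156,0],[-0.004,-0.156,0],[-0.008,-0.156,0.005],[-0.008,-0.156,0.005],[-0.008,-0.156,0.005]]}}

```text
clock: 7.0
tool_pos: [440.3, -40.4, 249.4]
eef_rot: [-1.234, 1.172, -1.17]
contact_force: [-0.5, -0.5, -1.2]
grip_width: 0.399
```

```bash
python3 - <<'E'
from h import *
from meas import colmask
print(st()[0],st()[2]['grip_width'])
c=arm.camera_params('wrist'); p,d=arm.camera('wrist'); cv2.imwrite('pics/w3.png',p)
X,_=wcloud(p,d,colmask(p,'blue'),c)
k=(X[:,2]>67)&(X[:,2]<74)&(X[:,0]<560); print('rim',k.sum(),cv2.minAreaRect(X[k][:,:2].astype(np.float32)))
k=(X[:,2]>47)&(X[:,2]<55)&(X[:,0]<560); Y=X[k]; print('floor',k.sum(),np.median(Y[:,2]))
img=np.zeros((300,300),np.uint8)
for q in Y: 
    i,j=int(q[0]-380),int(q[1]+140)
    if 0<=i<300 and 0<=j<300: img[j,i]=255
img=cv2.morphologyEx(img,cv2.MORPH_CLOSE,np.ones((5,5)))
n,l,s,cen=cv2.connectedComponentsWithStats(img)
for i in range(1,n):
    if s[i,4]>150:
        q=np.argwhere(l==i)[:,::-1].astype(np.float32); r=cv2.minAreaRect(q); print(s[i,4],np.array(r[0])+[380,-140],r[1:])
E
```

```text
[440.26133846 -40.44446808 249.41608705] 0.39863798893042
rim 2041 ((475.55657958984375, 15.05389404296875), (70.04584503173828, 205.9517822265625), 3.05561900138855)
floor 7966 50.96438451391542
2379 [479.32725525 -54.96632385] ((61.92441177368164, 59.92904281616211), 3.900493860244751)
8003 [473.56822968  47.74917603] ((62.652320861816406, 132.14901733398438), 3.122130870819092)
```

View pics/w3.png

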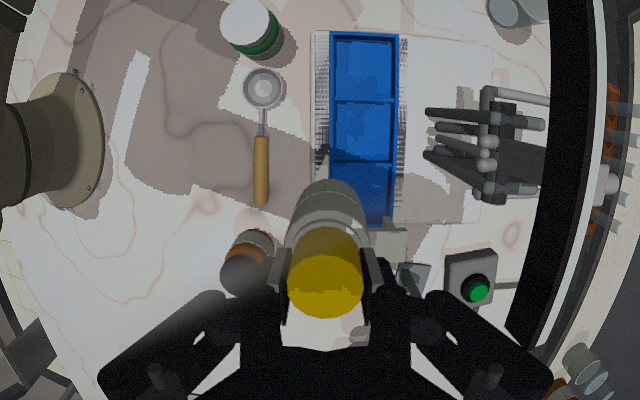

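```bash
python3 - <<'E'
from h import *
for g in [(440,82,200),(472,82.3,170),(472,82.3,146)]: delta(goal(g,np.radians(3)))
E
```

```text
dp [-0.1223  0.0495  0.0061] ang [ 0.001 -0.001 -0.   ] at [440.3 -40.5 249.5]
dp [-0.1209  0.0795  0.0381] ang [ 0.001 -0.001 -0.   ] at [440.3 -40.5 249.5]
dp [-0.1209  0.1035  0.0381] ang [ 0.001 -0.001 -0.   ] at [440.3 -40.5 249.5]
```

Emit:
{"api": "apply_moves", "payload": {"gripper": [0,0,0,0,0,0,0,0,0,0], "dp": [[-0.04,0.02,0.002],[-0.08,0.04,0.004],[-0.121,0.05,0.006],[-0.121,0.07,0.02],[-0.121,0.08,0.038],[-0.121,0.08,0.038],[-0.121,0.088,0.038],[-0.121,0.096,0.038],[-0.121,0.1035,0.038],[-0.121,0.1035,0.038]], "angular": [[0,0,0],[0,0,0],[0,0,0],[0,0,0],[0,0,0],[0,0,0],[0,0,0],[0,0,0],[0,0,0],[0,0,0]]}}

```text
clock: 8.05
tool_pos: [472.8, 82.1, 146.6]
eef_rot: [-1.231, 1.17, -1.173]
contact_force: [1.7, 0.0, 2.2]
grip_width: 0.404
```

```bash
python3 - <<'E'
from h import *
p,R,s=st();print(p,s['contact_force'],s['grip_width'])
p,d=arm.camera('wrist'); cv2.imwrite('pics/w4.png',p)
p,d=arm.camera('side'); cv2.imwrite('pics/s4.png',cv2.resize(p[150:300,220:440],None,fx=3,fy=3))
E
```

```text
[472.79299602  82.12601804 146.60422417] [1.74638372 0.02612693 2.21198634] 0.4044920514056227
```

View pics/w4.png

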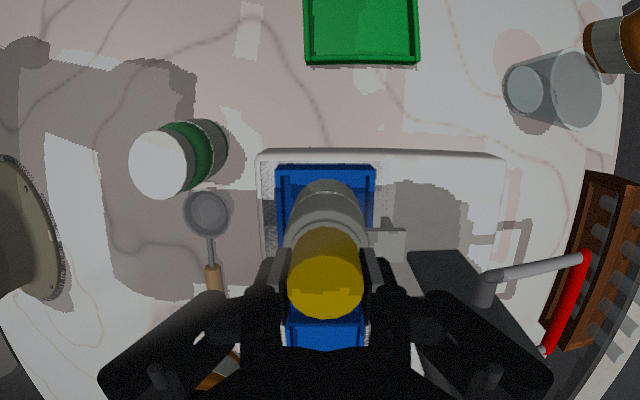

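View pics/s4.png

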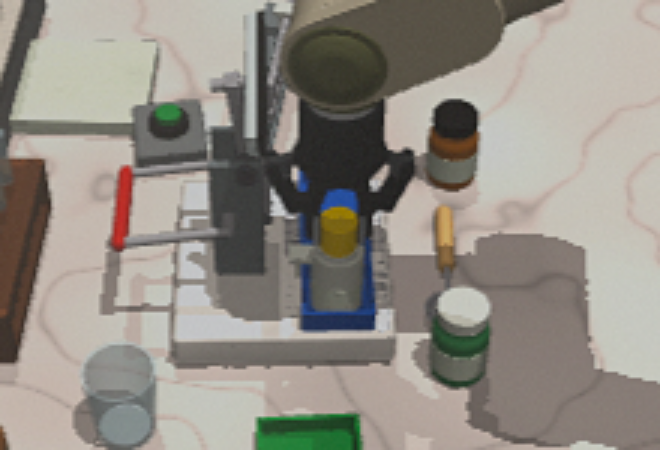

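Emit:
{"api": "apply_moves", "payload": {"gripper": [0,75,75,75,75,75,75,75,75,75], "dp": [[0,0.001,0],[0,0.001,0],[0,0.001,0],[0,0.001,0],[0,0.0,0],[0,-0.01,0],[0,-0.03,0],[0,-0.05,-0.01],[0,-0.08,-0.02],[0.03,-0.09,-0.03]], "angular": [[0,0,0],[0,0,0],[0,0,0],[0,0,0],[0,0,0],[0,0,0],[0,0,0],[0,0,0],[0,0,0],[0,0,0]]}}

```text
clock: 9.15
tool_pos: [444.3, 51.9, 239.8]
eef_rot: [-1.23, 1.164, -1.172]
contact_force: [1.1, -0.7, 0.5]
grip_width: 0.75
```

```bash
python3 - <<'E'
from h import *
from meas import colmask
p,d=arm.camera('side'); X,_=cloud('side',p,d,colmask(p,'yellow')); k=(abs(X[:,1]-82)<60)&(X[:,2]>110); Y=X[k]; print(len(Y),Y.min(0),Y.max(0))
for g in [(480,-200,220),(502,-299.5,215),(502,-299.5,138)]: delta(goal(g,np.radians(-6)))
E
```

```text
175 [458.34793743  66.12523351 129.0961606 ] [491.72394557 103.01496795 167.37223922]
dp [0.2493 0.0209 0.0231] ang [-0.007  0.157  0.002] at [443.8  47.8 240.1]
dp [0.3498 0.0263 0.0399] ang [-0.007  0.157  0.002] at [443.8  47.8 240.1]
dp [0.3496 0.1032 0.0394] ang [-0.007  0.157  0.002] at [443.8  47.8 240.1]
```

Yellow stands in its pocket. On to red.

Emit:
{"api": "apply_moves", "payload": {"gripper": [75,75,75,75,75,75,75,75,75,75], "dp": [[0.05,0.005,0.006],[0.1,0.01,0.012],[0.15,0.015,0.02],[0.2,0.02,0.025],[0.25,0.022,0.03],[0.3,0.026,0.035],[0.35,0.026,0.04],[0.35,0.026,0.04],[0.35,0.04,0.04],[0.35,0.065,0.04]], "angular": [[0,0.02,0],[0,0.04,0],[0,0.06,0],[0,0.08,0],[0,0.1,0],[0,0.12,0],[0,0.14,0],[-0.004,0.157,0.001],[-0.007,0.157,0.002],[-0.007,0.157,0.002]]}}

```text
clock: 10.2
tool_pos: [502.8, -299.2, 176.7]
eef_rot: [-1.158, 1.283, -1.287]
contact_force: [-0.6, -0.4, -0.8]
grip_width: 0.746
```

```bash
python3 - <<'E'
from h import *
delta(goal((502,-299.5,138),np.radians(-6)))
E
```

```text
dp [ 0.0004  0.0387 -0.0009] ang [-0.002  0.001  0.001] at [ 502.8 -299.2  176.7]
```

Emit:
{"api": "apply_moves", "payload": {"gripper": [75,75,75,75,0,0,0,0,0,0], "dp": [[0,0.02,-0.001],[0,0.0385,-0.001],[0,0.0385,-0.001],[0,0.0385,-0.001],[0,0.0385,-0.001],[0,0.0385,-0.001],[0,0.0385,-0.001],[0,0.0385,-0.001],[0,0.0385,-0.001],[0,0.0385,-0.001]], "angular": [[0,0,0],[0,0,0],[0,0,0],[0,0,0],[0,0,0],[0,0,0],[0,0,0],[0,0,0],[0,0,0],[0,0,0]]}}

```text
clock: 11.2
tool_pos: [503.0, -299.3, 139.8]
eef_rot: [-1.156, 1.28, -1.29]
contact_force: [1.8, 2.2, 6.6]
grip_width: 0.4
```

```bash
python3 - <<'E'
from h import *
print(st()[2]['grip_width'])
delta(goal((502,-299.5,180),np.radians(-6)))
for g in [(460,-100,190),(475.8,14.3,175),(475.8,14.3,146)]: delta(goal(g,np.radians(3)))
E
```

```text
0.39951454642787265
dp [ 0.0004 -0.0402 -0.0007] ang [-0.006  0.001  0.003] at [ 503.  -299.3  139.8]
dp [-0.1937 -0.051  -0.0631] ang [-0.005 -0.156  0.003] at [ 503.  -299.3  139.8]
dp [-0.309  -0.0363 -0.0593] ang [-0.005 -0.156  0.003] at [ 503.  -299.3  139.8]
dp [-0.3091 -0.0073 -0.0595] ang [-0.005 -0.156  0.003] at [ 503.  -299.3  139.8]
```

Emit:
{"api": "apply_moves", "payload": {"gripper": [0,0,0,0,0,0,0,0,0,0], "dp": [[0,-0.02,0],[0,-0.045,0],[-0.02,-0.06,-0.015],[-0.06,-0.06,-0.035],[-0.1,-0.06,-0.05],[-0.145,-0.06,-0.06],[-0.19,-0.055,-0.063],[-0.235,-0.05,-0.063],[-0.275,-0.045,-0.06],[-0.309,-0.038,-0.0595]], "angular": [[0,0,0],[0,0,0],[0,-0.02,0],[0,-0.04,0],[0,-0.07,0],[0,-0.1,0],[0,-0.12,0],[0,-0.14,0],[-0.003,-0.156,0.003],[-0.005,-0.156,0.003]]}}

```text
clock: 12.2
tool_pos: [475.5, 16.2, 176.8]
eef_rot: [-1.234, 1.169, -1.171]
contact_force: [-2.0, -1.5, -2.6]
grip_width: 0.4
```

```bash
python3 - <<'E'
from h import *
print(st()[2]['grip_width'])
p,d=arm.camera('wrist'); cv2.imwrite('pics/w5.png',p)
delta(goal((475.8,14.3,145.5),np.radians(3)))
E
```

```text
0.39974942555120097
dp [0.0058 0.03   0.0008] ang [ 0.002  0.003 -0.002] at [474.8  20.  175.5]
```

View pics/w5.png

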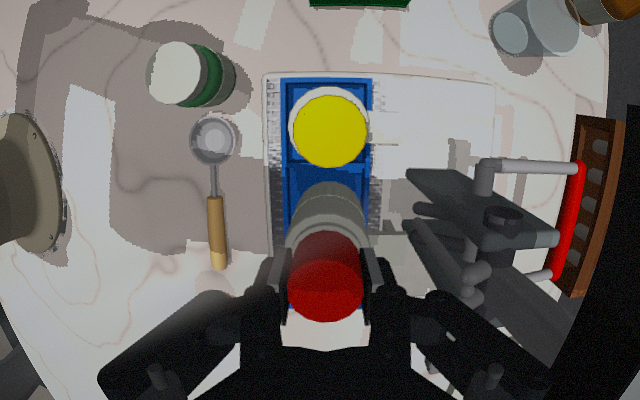

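Emit:
{"api": "apply_moves", "payload": {"gripper": [0,0,0,0,0,0,0,75,75,75], "dp": [[0.006,0,0.001],[0.006,0.005,0.001],[0.006,0.015,0.001],[0.006,0.025,0.001],[0.006,0.03,0.001],[0.006,0.031,0.001],[0.006,0.031,0.001],[0.006,0.031,0.001],[0.006,0.031,0.001],[0.006,0.031,0.001]], "angular": [[0,0,0],[0,0,0],[0,0,0],[0,0,0],[0,0,0],[0,0,0],[0,0,0],[0,0,0],[0,0,0],[0,0,0]]}}

```text
clock: 13.25
tool_pos: [475.6, 13.8, 144.0]
eef_rot: [-1.235, 1.172, -1.166]
contact_force: [-2.0, -1.1, -0.0]
grip_width: 0.749
```

```bash
python3 - <<'E'
from h import *
for g in [(450,0,240)]: delta(goal(g,np.radians(0)))
for g in [(450,-300,240),(493.4,-377.6,220),(493.4,-377.6,138)]: delta(goal(g,np.radians(-6)))
E
```

```text
dp [ 0.0122 -0.0959 -0.0266] ang [ 0.003  0.055 -0.002] at [475.6  13.8 144. ]
dp [ 0.3117 -0.0966 -0.043 ] ang [ 0.003  0.159 -0.002] at [475.6  13.8 144. ]
dp [ 0.3916 -0.0769 -0.0039] ang [ 0.003  0.159 -0.002] at [475.6  13.8 144. ]
dp [ 0.3918  0.0051 -0.0036] ang [ 0.003  0.159 -0.002] at [475.6  13.8 144. ]
```

Emit:
{"api": "apply_moves", "payload": {"gripper": [75,75,75,75,75,75,75,75,75,75], "dp": [[0,-0.02,0],[0,-0.05,0],[0.02,-0.085,-0.015],[0.06,-0.095,-0.03],[0.11,-0.095,-0.035],[0.16,-0.09,-0.035],[0.21,-0.085,-0.03],[0.26,-0.08,-0.02],[0.31,-0.077,-0.012],[0.355,-0.077,-0.004]], "angular": [[0,0,0],[0,0,0],[0,0.02,0],[0,0.04,0],[0,0.06,0],[0,0.09,0],[0,0.12,0],[0,0.14,0],[0,0.159,0],[0.003,0.159,-0.002]]}}

```text
clock: 14.25
tool_pos: [491.1, -343.3, 219.3]
eef_rot: [-1.158, 1.288, -1.286]
contact_force: [0.3, 0.7, 0.1]
grip_width: 0.749
```

```bash
python3 - <<'E'
from h import *
for g in [(493.4,-377.6,220),(493.4,-377.6,138)]: delta(goal(g,np.radians(-6)))
p,d=arm.camera('side'); cv2.imwrite('pics/s6.png',cv2.resize(p[100:300,220:440],None,fx=3,fy=3))
E
```

```text
dp [ 0.0339 -0.0007  0.0059] ang [ 0.001 -0.001 -0.001] at [ 491.1 -343.3  219.3]
dp [0.034  0.0813 0.006 ] ang [ 0.001 -0.001 -0.001] at [ 491.1 -343.3  219.3]
```

View pics/s6.png

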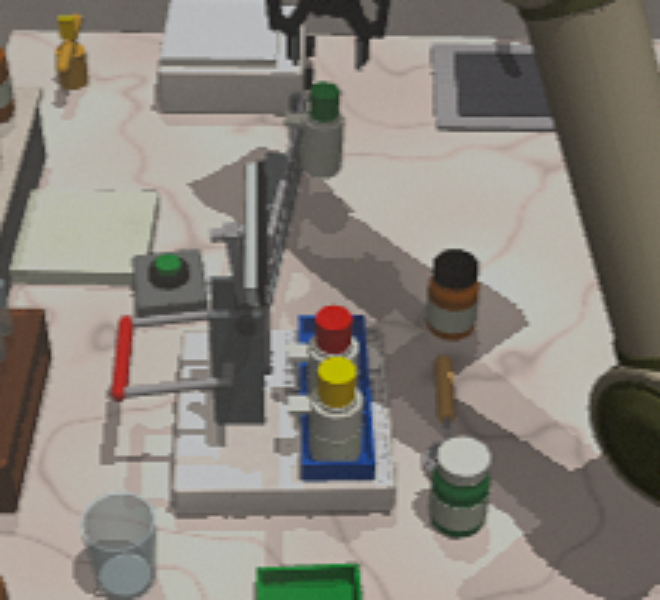

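Red and yellow stand upright in pockets; green is still on the rail.

Emit:
{"api": "apply_moves", "payload": {"gripper": [75,75,75,75,75,75,0,0,0,0], "dp": [[0.034,0,0.006],[0.034,0,0.006],[0.034,0.03,0.006],[0.034,0.06,0.006],[0.034,0.08,0.006],[0.034,0.08,0.006],[0.034,0.08,0.006],[0.034,0.08,0.006],[0.034,0.08,0.006],[0.034,0.08,0.006]], "angular": [[0,0,0],[0,0,0],[0,0,0],[0,0,0],[0,0,0],[0,0,0],[0,0,0],[0,0,0],[0,0,0],[0,0,0]]}}

```text
clock: 15.3
tool_pos: [494.0, -384.4, 140.5]
eef_rot: [-1.157, 1.286, -1.293]
contact_force: [-0.6, 1.0, 6.8]
grip_width: 0.403
```

```bash
python3 - <<'E'
from h import *
print(st()[2]['grip_width'])
delta(goal((493.4,-377.6,200),np.radians(-6)))
for g in [(479.4,-53.5,176)]: delta(goal(g,np.radians(3)))
E
```

```text
0.4025913642271294
dp [-0.0065 -0.0595 -0.0012] ang [-0.002 -0.004  0.004] at [ 494.  -384.4  140.5]
dp [-0.3272 -0.0369 -0.0504] ang [-0.002 -0.161  0.004] at [ 494.  -384.4  140.5]
```

Emit:
{"api": "apply_moves", "payload": {"gripper": [60,60,60,60,60,0,0,0,0,0], "dp": [[0,0,0],[0,0,0],[-0.0065,0.001,-0.001],[-0.0065,0.001,-0.001],[-0.0065,0.001,-0.001],[-0.0065,0.001,-0.001],[-0.0065,0.001,-0.001],[-0.0065,0.001,-0.001],[-0.0065,0.001,-0.001],[-0.0065,0.001,-0.001]], "angular": [[0,0,0],[0,0,0],[0,0,0],[0,0,0],[0,0,0],[0,0,0],[0,0,0],[0,0,0],[0,0,0],[0,0,0]]}}

```text
clock: 16.3
tool_pos: [494.4, -378.1, 140.1]
eef_rot: [-1.156, 1.283, -1.295]
contact_force: [4.0, -0.5, 4.1]
grip_width: 0.403
```

```bash
python3 - <<'E'
from h import *
print(st()[2]['grip_width'])
for g in [(479.4,-53.5,176)]: delta(goal(g,np.radians(3)))
E
```

```text
0.4026123331341723
dp [-0.3208 -0.0377 -0.0501] ang [-0.004 -0.161  0.005] at [ 494.4 -378.1  140.1]
```

Emit:
{"api": "apply_moves", "payload": {"gripper": [0,0,0,0,0,0,0,0,0,0], "dp": [[0,-0.02,0],[0,-0.045,0],[-0.02,-0.06,-0.015],[-0.06,-0.06,-0.03],[-0.11,-0.06,-0.045],[-0.16,-0.06,-0.05],[-0.21,-0.055,-0.05],[-0.26,-0.05,-0.05],[-0.3,-0.045,-0.05],[-0.321,-0.038,-0.05]], "angular": [[0,0,0],[0,0,0],[0,-0.02,0],[0,-0.04,0],[0,-0.07,0],[0,-0.1,0],[0,-0.12,0],[0,-0.14,0],[-0.004,-0.161,0.003],[-0.004,-0.161,0.005]]}}

```text
clock: 17.3
tool_pos: [478.4, -50.4, 175.5]
eef_rot: [-1.237, 1.171, -1.167]
contact_force: [-2.2, -1.5, -2.4]
grip_width: 0.401
```

```bash
python3 - <<'E'
from h import *
arm.camera('side');arm.camera('side');
print(st()[2]['grip_width'])
delta(goal((479.4,-53.5,145.8),np.radians(3)))
E
```

```text
0.4032529195731794
dp [0.0027 0.029  0.0013] ang [ 0.005  0.003 -0.001] at [478.1 -50.9 174.8]
```

Emit:
{"api": "apply_moves", "payload": {"gripper": [0,0,0,0,0,0,0,75,75,75], "dp": [[0.003,0,0.001],[0.003,0.005,0.001],[0.003,0.015,0.001],[0.003,0.025,0.001],[0.003,0.029,0.001],[0.003,0.03,0.001],[0.003,0.03,0.001],[0.003,0.03,0.001],[0.003,0.03,0.001],[0.003,0.03,0.001]], "angular": [[0,0,0],[0,0,0],[0,0,0],[0,0,0],[0,0,0],[0,0,0],[0,0,0],[0,0,0],[0,0,0],[0,0,0]]}}

```text
clock: 18.4
tool_pos: [479.0, -53.9, 144.4]
eef_rot: [-1.238, 1.173, -1.165]
contact_force: [-0.2, 0.2, 0.8]
grip_width: 0.754
```

```bash
python3 - <<'E'
from h import *
for g in [(440,-80,300),(560,-160,340),(685,-60,300)]: delta(goal(g,np.radians(3)))
E
```

```text
dp [ 0.0236 -0.1554 -0.0412] ang [ 0.005  0.003 -0.001] at [479.  -53.9 144.4]
dp [ 0.1101 -0.1962  0.074 ] ang [ 0.005  0.003 -0.001] at [479.  -53.9 144.4]
dp [ 0.0172 -0.1567  0.2046] ang [ 0.005  0.003 -0.001] at [479.  -53.9 144.4]
```

```bash
python3 - <<'E'
from h import *
p,R,s=st(); print(p,s['joint_pos'])
for n in ('scene','side'):
    im,d=arm.camera(n); cv2.imwrite(f'pics/{n}7.png',im)
    X,_=cloud(n,im,d,d>0)
    k=(X[:,2]>180)&(X[:,2]<900)&(X[:,0]>-150)&(X[:,0]<700)&(abs(X[:,1])<250)
    Y=X[k]
    for x0 in range(-100,620,40):
        q=Y[(Y[:,0]>=x0)&(Y[:,0]<x0+40)]
        if len(q)>10: print(n,x0,len(q),np.percentile(q[:,2],[1,50,99]).round(),np.percentile(q[:,1],[1,99]).round())
E
```

```text
[478.97510362 -53.9360102  144.39376253] [-3.55407756e-01  3.27759874e-01  1.75321313e+00 -9.12015152e-04
  1.06601919e+00 -4.10286324e-01]
scene -60 102 [185. 264. 291.] [-100.   25.]
scene -20 415 [184. 263. 292.] [-107.   61.]
scene 20 1007 [182. 252. 290.] [-104.  146.]
scene 60 1068 [181. 231. 276.] [-35. 141.]
scene 100 259 [181. 213. 639.] [-16. 144.]
scene 140 201 [562. 605. 646.] [-29.   6.]
scene 180 829 [422. 603. 647.] [-28. 217.]
scene 220 1589 [499. 598. 642.] [-25. 203.]
scene 260 1260 [508. 594. 638.] [-42. 201.]
scene 300 714 [469. 548. 580.] [-56.  50.]
scene 340 815 [402. 513. 547.] [-80.  36.]
scene 380 1236 [204. 464. 511.] [-95.  19.]
scene 420 860 [184. 442. 477.] [-120.   21.]
scene 460 1333 [213. 395. 456.] [-127.    7.]
scene 500 2044 [190. 372. 433.] [-122.   -9.]
scene 540 1034 [182. 265. 395.] [-70.  99.]
scene 580 95 [180. 192. 274.] [-10.  48.]
side -100 14 [273. 276. 278.] [-18.  15.]
side -60 429 [215. 279. 292.] [-56. 102.]
side -20 909 [224. 275. 293.] [-62. 216.]
side 20 648 [236. 263. 293.] [-18. 248.]
side 60 229 [264. 312. 377.] [213. 250.]
side 100 962 [271. 421. 670.] [  9. 250.]
side 140 3019 [209. 477. 674.] [  2. 249.]
side 180 3280 [384. 614. 677.] [  1. 244.]
side 220 2408 [502. 635. 677.] [ 31. 241.]
side 260 1857 [487. 593. 666.] [ 16. 226.]
side 300 980 [451. 538. 581.] [ 1. 70.]
side 340 864 [425. 506. 549.] [-17.  55.]
side 380 892 [214. 470. 513.] [-83.  45.]
side 420 1183 [187. 422. 477.] [-95.  33.]
side 460 1229 [212. 396. 458.] [-109.   19.]
side 500 819 [186. 367. 438.] [-102.   61.]
side 540 635 [181. 277. 397.] [-65. 108.]
side 580 96 [180. 193. 274.] [-6. 52.]
```

View pics/scene7.png

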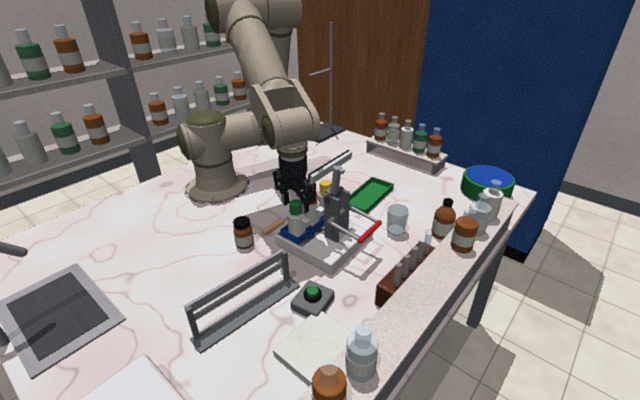

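View pics/side7.png

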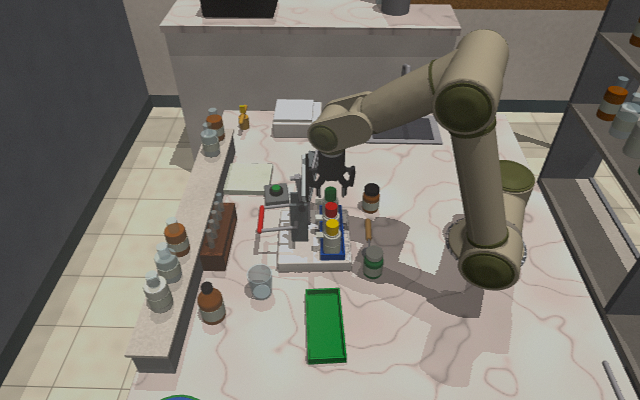

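Emit:
{"api": "apply_moves", "payload": {"gripper": [75,75,75,75,75,75,75,60,50,50], "dp": [[0,-0.02,0],[0,-0.05,0],[0.02,-0.09,-0.015],[0.06,-0.12,-0.02],[0.1,-0.13,0.01],[0.12,-0.13,0.05],[0.12,-0.13,0.1],[0.11,-0.12,0.145],[0.07,-0.11,0.18],[0.03,-0.1,0.205]], "angular": [[0,0,0],[0,0,0],[0,0,0],[0,0,0],[0,0,0],[0,0,0],[0,0,0],[0,0,0],[0,0,0],[0,0,0]]}}

```text
clock: 19.5
tool_pos: [686.1, -74.0, 242.2]
eef_rot: [-1.238, 1.175, -1.165]
contact_force: [0.4, 0.1, -0.7]
grip_width: 0.498
```

```bash
python3 - <<'E'
from h import *
from meas import colmask
p,R,s=st(); print(p,s['contact_force'])
im,d=arm.camera('scene'); cv2.imwrite('pics/scene8.png',im)
c=arm.camera_params('wrist'); im,d=arm.camera('wrist'); cv2.imwrite('pics/w8.png',im)
X,_=wcloud(im,d,colmask(im,'red'),c); k=(X[:,2]>95)&(X[:,2]<145)&(X[:,0]>620); Y=X[k]
print(len(Y),Y.mean(0),np.percentile(Y,[1,99],axis=0), np.linalg.svd(Y-Y.mean(0),full_matrices=False)[2][0], cv2.minAreaRect(Y[:,:2].astype(np.float32)))
X,_=wcloud(im,d,colmask(im,'green'),c); k=(X[:,2]>35)&(X[:,2]<60)&(X[:,0]>620); Y=X[k]
if len(Y)>5: print('btn',len(Y),Y.mean(0), cv2.minEnclosingCircle(Y[Y[:,2]>48][:,:2].astype(np.float32)),np.percentile(Y[:,2],[10,50,90]))
print(proj('scene',(685,24,115)))
E
```

```text
[686.12763728 -74.01732395 242.15787828] [ 0.37977235  0.11595957 -0.6998866 ]
2329 [683.04247888  25.29433722 121.6964829 ] [[673.88974086 -27.39432404 116.80500202]
 [691.61902999  77.346333   124.37727499]] [-0.01687244  0.99985565 -0.002     ] ((751.528076171875, 83.45686340332031), (252.97459411621094, 90.29790496826172), 40.27318572998047)
btn 404 [ 664.97899269 -189.07884455   52.56140574] ((664.8396606445312, -189.8945770263672), 15.018333435058594) [51.23759829 53.03672457 53.87253422]
(np.float64(369.9503542547517), np.float64(231.40542431791124))
```

View pics/w8.png

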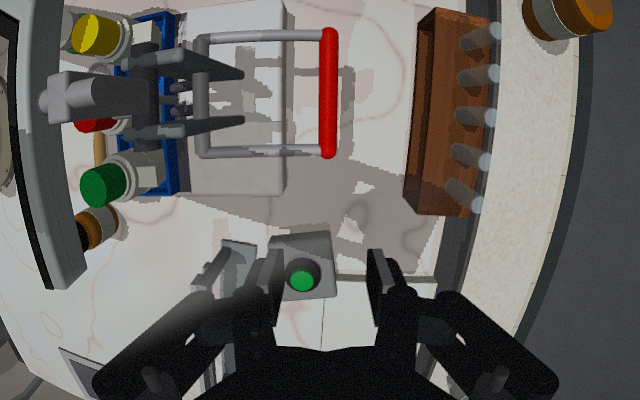

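View pics/scene8.png

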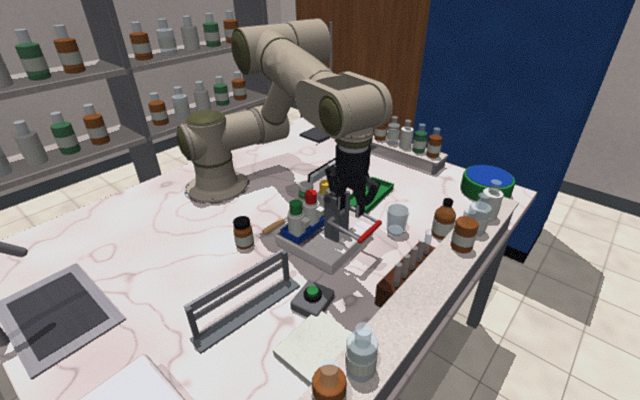

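```bash
python3 - <<'E'
from h import *
for g in [(683,25,200),(683,25,106)]: delta(goal(g,np.radians(3)))
E
```

```text
dp [-0.0938  0.041   0.003 ] ang [ 0.009  0.009 -0.004] at [686.2 -69.  240.6]
dp [-0.0935  0.135   0.0038] ang [ 0.009  0.009 -0.004] at [686.2 -69.  240.6]
```

Emit:
{"api": "apply_moves", "payload": {"gripper": [42,42,42,42,42,42,42,42,42,42], "dp": [[-0.03,0.01,0.001],[-0.06,0.025,0.002],[-0.0935,0.04,0.003],[-0.0935,0.04,0.003],[-0.0935,0.06,0.003],[-0.0935,0.085,0.003],[-0.0935,0.11,0.003],[-0.0935,0.125,0.003],[-0.0935,0.134,0.003],[-0.0935,0.134,0.003]], "angular": [[0.009,0.009,-0.004],[0.009,0.009,-0.004],[0.009,0.009,-0.004],[0.009,0.009,-0.004],[0.009,0.009,-0.004],[0.009,0.009,-0.004],[0.009,0.009,-0.004],[0.009,0.009,-0.004],[0.009,0.009,-0.004],[0.009,0.009,-0.004]]}}

```text
clock: 20.6
tool_pos: [682.1, 24.6, 106.4]
eef_rot: [-1.234, 1.171, -1.17]
contact_force: [-0.6, 0.6, -1.0]
grip_width: 0.424
```

```bash
python3 - <<'E'
from h import *
p,R,s=st(); print(p,s['contact_force'],s['grip_width'])
im,d=arm.camera('wrist'); cv2.imwrite('pics/w9.png',im)
piv=np.array([579.7,19.7,128]); u=np.array([np.cos(.0524),np.sin(.0524),0])
for phi in [1.7,1.55,1.4,1.25,1.1,.95,.8,.65,.5,.35,.2,.05,-.05]:
    b=piv+105*(np.sin(phi)*u+np.cos(phi)*np.array([0,0,1]))
    print(phi,end=' '); delta(goal(b-[0,0,8.5],np.radians(3)))
E
```

```text
[682.06579925  24.56288555 106.36027094] [-0.60209134  0.59773944 -1.01567752] 0.424061944971846
1.7 dp [-0.0005  0.0015  0.0012] ang [-0.001 -0.     0.   ] at [682.5  24.6 107.5]
1.55 dp [-0.0005 -0.0142  0.002 ] ang [-0.001 -0.     0.   ] at [682.5  24.6 107.5]
1.4 dp [-0.0005 -0.0298  0.0006] ang [-0.001 -0.     0.   ] at [682.5  24.6 107.5]
1.25 dp [-0.0005 -0.0451 -0.0033] ang [-0.001 -0.     0.   ] at [682.5  24.6 107.5]
1.1 dp [-0.0005 -0.0596 -0.0093] ang [-0.001 -0.     0.   ] at [682.5  24.6 107.5]
0.95 dp [-0.0005 -0.0731 -0.0175] ang [-0.001 -0.     0.   ] at [682.5  24.6 107.5]
0.8 dp [-0.0004 -0.0852 -0.0275] ang [-0.001 -0.     0.   ] at [682.5  24.6 107.5]
0.65 dp [-0.0004 -0.0956 -0.0393] ang [-0.001 -0.     0.   ] at [682.5  24.6 107.5]
0.5 dp [-0.0004 -0.1042 -0.0525] ang [-0.001 -0.     0.   ] at [682.5  24.6 107.5]
0.35 dp [-0.0004 -0.1107 -0.0668] ang [-0.001 -0.     0.   ] at [682.5  24.6 107.5]
0.2 dp [-0.0004 -0.115  -0.082 ] ang [-0.001 -0.     0.   ] at [682.5  24.6 107.5]
0.05 dp [-0.0004 -0.117  -0.0976] ang [-0.001 -0.     0.   ] at [682.5  24.6 107.5]
-0.05 dp [-0.0004 -0.117  -0.1081] ang [-0.001 -0.     0.   ] at [682.5  24.6 107.5]
```

View pics/w9.png

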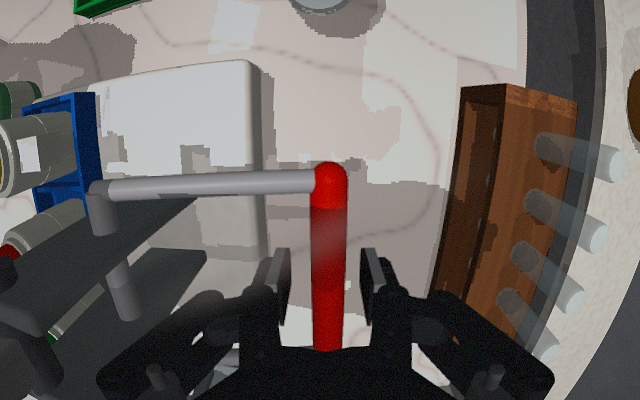

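Emit:
{"api": "apply_moves", "payload": {"gripper": [0,0,0,0,0,0,0,0,0,0], "dp": [[0,0.0015,0.001],[0,0.0015,0.001],[0,0.0015,0.001],[0,0.0015,0.001],[0,0.0015,0.001],[0,0.0015,0.001],[0,0.0015,0.001],[0,0.0015,0.001],[0,0.0015,0.001],[0,0.0015,0.001]], "angular": [[0,0,0],[0,0,0],[0,0,0],[0,0,0],[0,0,0],[0,0,0],[0,0,0],[0,0,0],[0,0,0],[0,0,0]]}}

```text
clock: 21.65
tool_pos: [683.4, 24.5, 107.4]
eef_rot: [-1.233, 1.17, -1.172]
contact_force: [-5.5, -0.7, 6.2]
grip_width: 0.161
```

```bash
python3 - <<'E'
from h import *
p,R,s=st(); print(p,s['contact_force'],s['grip_width'])
piv=np.array([579.7,19.7,128]); u=np.array([np.cos(.0524),np.sin(.0524),0])
for phi in [1.7,1.62,1.54,1.46,1.37,1.28,1.19,1.1,1.01,.92,.83]:
    b=piv+105*(np.sin(phi)*u+np.cos(phi)*np.array([0,0,1]))
    print(phi,end=' '); delta(goal(b-[0,0,8.5],np.radians(3)))
E
```

```text
[683.43480785  24.48183825 107.38963198] [-5.45530723 -0.71881028  6.15915285] 0.16076215434823246
1.7 dp [-0.0007  0.0014  0.0003] ang [-0.001 -0.     0.001] at [683.4  24.5 107.4]
1.62 dp [-0.0007 -0.0069  0.001 ] ang [-0.001 -0.     0.001] at [683.4  24.5 107.4]
1.54 dp [-0.0006 -0.0153  0.0011] ang [-0.001 -0.     0.001] at [683.4  24.5 107.4]
1.46 dp [-0.0006 -0.0237  0.0005] ang [-0.001 -0.     0.001] at [683.4  24.5 107.4]
1.37 dp [-0.0006 -0.0331 -0.0009] ang [-0.001 -0.     0.001] at [683.4  24.5 107.4]
1.28 dp [-0.0006 -0.0422 -0.0032] ang [-0.001 -0.     0.001] at [683.4  24.5 107.4]
1.19 dp [-0.0006 -0.0511 -0.0063] ang [-0.001 -0.     0.001] at [683.4  24.5 107.4]
1.1 dp [-0.0006 -0.0598 -0.0102] ang [-0.001 -0.     0.001] at [683.4  24.5 107.4]
1.01 dp [-0.0006 -0.068  -0.0148] ang [-0.001 -0.     0.001] at [683.4  24.5 107.4]
0.92 dp [-0.0006 -0.0757 -0.0202] ang [-0.001 -0.     0.001] at [683.4  24.5 107.4]
0.83 dp [-0.0006 -0.083  -0.0263] ang [-0.001 -0.     0.001] at [683.4  24.5 107.4]
```

Emit:
{"api": "apply_moves", "payload": {"gripper": [0,0,0,0,0,0,0,0,0,0], "dp": [[0,-0.008,0.0005],[0,-0.0165,0.0008],[0,-0.025,0.0002],[0,-0.0345,-0.0012],[0,-0.0436,-0.0035],[0,-0.0525,-0.0066],[0,-0.0612,-0.0105],[0,-0.0694,-0.0151],[0,-0.0771,-0.0205],[0,-0.0844,-0.0266]], "angular": [[0,0,0],[0,0,0],[0,0,0],[0,0,0],[0,0,0],[0,0,0],[0,0,0],[0,0,0],[0,0,0],[0,0,0]]}}

```text
clock: 22.65
tool_pos: [659.0, 23.2, 195.4]
eef_rot: [-1.226, 1.162, -1.177]
contact_force: [12.1, 0.7, 3.6]
grip_width: 0.161
```

```bash
python3 - <<'E'
from h import *
p,R,s=st(); print(p,s['contact_force'],s['grip_width'])
im,d=arm.camera('scene'); cv2.imwrite('pics/s10.png',cv2.resize(im[60:300,180:460],None,fx=2.5,fy=2.5))
im,d=arm.camera('wrist'); cv2.imwrite('pics/w10.png',im)
p,R,s=st(); print(p,s['contact_force'],s['grip_width'])
piv=np.array([579.7,19.7,128]); u=np.array([np.cos(.0524),np.sin(.0524),0])
for phi in [.83,.73,.63,.53,.43,.34,.25,.16,.08,0,-.05,-.08]:
    b=piv+105*(np.sin(phi)*u+np.cos(phi)*np.array([0,0,1]))
    print(phi,end=' '); delta(goal(b-[0,0,7.1],np.radians(3)))
E
```

```text
[658.95726768  23.19384354 195.35658468] [12.05661963  0.70588113  3.5532719 ] 0.1606269259943367
[658.43603752  23.15463678 196.03565848] [9.76361795 1.46826684 4.56526854] 0.1587836264234847
0.83 dp [-0.0007  0.0043 -0.0014] ang [-0.011 -0.     0.002] at [658.4  23.2 196. ]
0.73 dp [-0.0007 -0.0032 -0.0088] ang [-0.011 -0.     0.002] at [658.4  23.2 196. ]
0.63 dp [-0.0007 -0.0099 -0.0168] ang [-0.011 -0.     0.002] at [658.4  23.2 196. ]
0.53 dp [-0.0006 -0.0157 -0.0256] ang [-0.011 -0.     0.002] at [658.4  23.2 196. ]
0.43 dp [-0.0006 -0.0207 -0.0348] ang [-0.011 -0.     0.002] at [658.4  23.2 196. ]
0.34 dp [-0.0006 -0.0243 -0.0435] ang [-0.011 -0.     0.002] at [658.4  23.2 196. ]
0.25 dp [-0.0006 -0.0272 -0.0525] ang [-0.011 -0.     0.002] at [658.4  23.2 196. ]
0.16 dp [-0.0006 -0.0292 -0.0618] ang [-0.011 -0.     0.002] at [658.4  23.2 196. ]
0.08 dp [-0.0006 -0.0303 -0.0701] ang [-0.011 -0.     0.002] at [658.4  23.2 196. ]
0 dp [-0.0006 -0.0307 -0.0785] ang [-0.011 -0.     0.002] at [658.4  23.2 196. ]
-0.05 dp [-0.0006 -0.0306 -0.0837] ang [-0.011 -0.     0.002] at [658.4  23.2 196. ]
-0.08 dp [-0.0006 -0.0305 -0.0869] ang [-0.011 -0.     0.002] at [658.4  23.2 196. ]
```

View pics/s10.png

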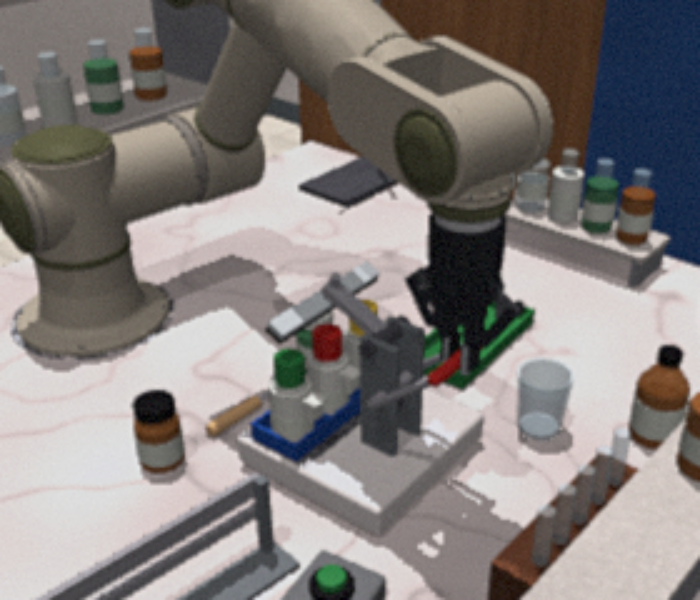

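View pics/w10.png

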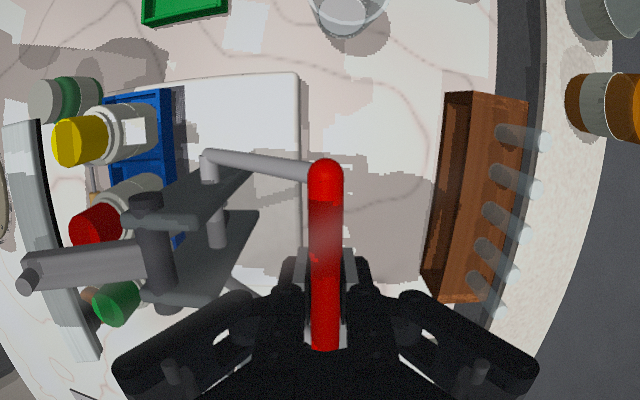

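Emit:
{"api": "apply_moves", "payload": {"gripper": [0,0,0,0,0,0,0,0,0,0], "dp": [[0,-0.0088,-0.0088],[0,-0.0152,-0.0168],[0,-0.0207,-0.0256],[0,-0.0253,-0.0348],[0,-0.0287,-0.0435],[0,-0.0313,-0.0525],[0,-0.0331,-0.0618],[0,-0.034,-0.0701],[0,-0.0341,-0.0785],[0,-0.034,-0.084]], "angular": [[-0.005,0,0],[-0.01,0,0],[-0.01,0,0],[-0.01,0,0],[-0.01,0,0],[-0.01,0,0],[-0.01,0,0],[-0.01,0,0],[-0.01,0,0],[-0.01,0,0]]}}

```text
clock: 23.75
tool_pos: [575.5, 19.1, 234.3]
eef_rot: [-1.227, 1.161, -1.178]
contact_force: [3.2, 2.5, 17.6]
grip_width: 0.158
```

```bash
python3 - <<'E'
from h import *
p,R,s=st(); print(p,s['contact_force'],s['grip_width'])
im,d=arm.camera('scene'); cv2.imwrite('pics/s11.png',cv2.resize(im[60:300,180:460],None,fx=2.5,fy=2.5))
im,d=arm.camera('wrist'); cv2.imwrite('pics/w11.png',im)
p,R,s=st(); print(p,s['contact_force'],s['grip_width'])
E
```

```text
[575.46368036  19.09096126 234.34442959] [ 3.15595622  2.53403137 17.59790686] 0.15795803452092358
[575.20716271  19.03837061 234.30754535] [ 1.86252763  2.68410307 19.43418666] 0.15820223029358474
```

View pics/s11.png

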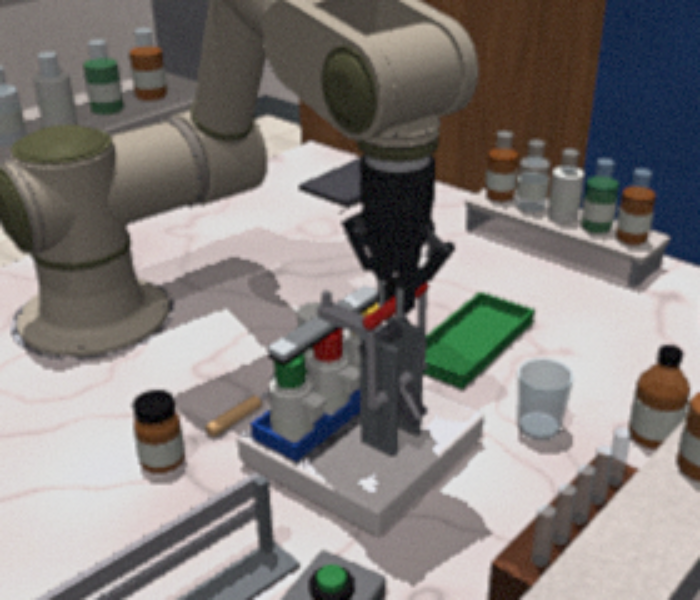

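View pics/w11.png

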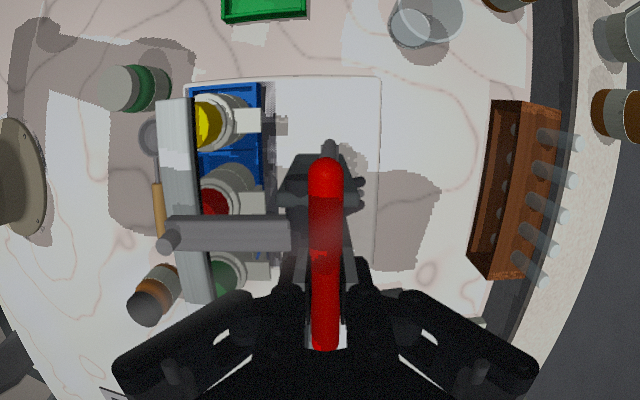

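Emit:
{"api": "apply_moves", "payload": {"gripper": [0,0,0,0,0,0,0,0,0,0], "dp": [[0,0.001,-0.001],[0,0.001,-0.002],[0,0.001,-0.003],[0,0.001,-0.004],[0,0.001,-0.005],[0,0.001,-0.006],[0,0.001,-0.006],[0,0.001,-0.006],[0,0.001,-0.006],[0,0.001,-0.006]], "angular": [[0,0,0],[0,0,0],[0,0,0],[0,0,0],[0,0,0],[0,0,0],[0,0,0],[0,0,0],[0,0,0],[0,0,0]]}}

```text
clock: 24.85
tool_pos: [573.4, 19.1, 234.8]
eef_rot: [-1.217, 1.151, -1.184]
contact_force: [30.8, 4.0, -6.7]
grip_width: 0.158
```

Emit:
{"api": "apply_moves", "payload": {"gripper": [0,0,0,40,40,40,40,40,40,40], "dp": [[0,0,0.002],[0,0,0.003],[0,0,0.003],[0,0,0.002],[0,0,0.002],[0,0,0.002],[0,0,0.002],[0,-0.02,0.002],[0,-0.05,0.002],[0,-0.09,0.002]], "angular": [[0,0,0],[0,0,0],[0,0,0],[0,0,0],[0,0,0],[0,0,0],[0,0,0],[0,0,0],[0,0,0],[0,0,0]]}}

```text
clock: 25.85
tool_pos: [572.6, 19.4, 324.8]
eef_rot: [-1.219, 1.154, -1.182]
contact_force: [1.3, 0.1, 0.9]
grip_width: 0.404
```

```bash
python3 - <<'E'
from h import *
from meas import colmask
arm.camera('side')
p,R,s=st(); print(p,s['contact_force'],s['grip_width'])
im,d=arm.camera('scene'); cv2.imwrite('pics/s12.png',cv2.resize(im[60:300,180:460],None,fx=2.5,fy=2.5))
c=arm.camera_params('wrist'); im,d=arm.camera('wrist'); cv2.imwrite('pics/w12.png',im)
X,_=wcloud(im,d,colmask(im,'red'),c); k=(X[:,2]>195)&(X[:,0]>550); Y=X[k]; print(len(Y),Y.mean(0),np.percentile(Y,[1,99],axis=0))
for g in [(620,-130,320),(664.9,-189.8,110),(664.9,-189.8,68)]: delta(goal(g,np.radians(3)))
E
```

```text
[574.02991252  19.22039992 332.9271625 ] [0.27901495 0.17757916 6.23716648] 0.400136676853869
2524 [573.13414527  26.48910356 239.4074459 ] [[564.35338735 -30.53794091 196.25464384]
 [581.78276002  73.61130333 242.7591363 ]]
dp [0.1514 0.0091 0.0381] ang [-0.03  -0.     0.004] at [573.8  19.3 327.3]
dp [0.2126 0.2205 0.0735] ang [-0.03  -0.     0.004] at [573.8  19.3 327.3]
dp [0.2124 0.2625 0.0723] ang [-0.03  -0.     0.004] at [573.8  19.3 327.3]
```

View pics/s12.png

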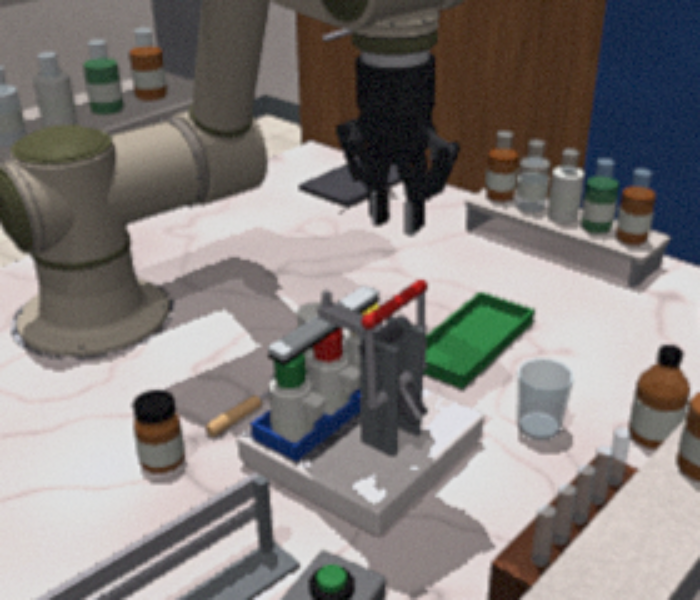

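View pics/w12.png

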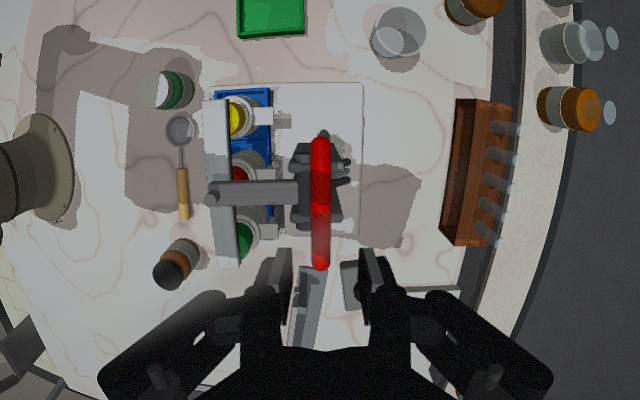

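Emit:
{"api": "apply_moves", "payload": {"gripper": [0,0,0,0,0,0,0,0,0,0], "dp": [[0.05,0,0.01],[0.1,0,0.025],[0.15,0.01,0.038],[0.19,0.05,0.055],[0.212,0.1,0.07],[0.212,0.15,0.0735],[0.212,0.195,0.0735],[0.212,0.22,0.0735],[0.212,0.22,0.0735],[0.212,0.22,0.0735]], "angular": [[0,0,0],[-0.01,0,0],[-0.02,0,0.004],[-0.03,0,0.004],[-0.03,0,0.004],[-0.03,0,0.004],[-0.03,0,0.004],[-0.03,0,0.004],[-0.03,0,0.004],[-0.03,0,0.004]]}}

```text
clock: 27.0
tool_pos: [664.9, -189.2, 111.1]
eef_rot: [-1.234, 1.17, -1.171]
contact_force: [-0.2, -0.0, 0.9]
grip_width: -0.005
```

```bash
python3 - <<'E'
from h import *
arm.camera('side')
p,R,s=st(); print(p,s['contact_force'],s['grip_width'])
im,d=arm.camera('wrist'); cv2.imwrite('pics/w13.png',im)
for g in [(664.9,-189.8,64)]: delta(goal(g,np.radians(3)))
E
```

```text
[ 665.58714942 -189.43424393  112.8230313 ] [-0.1548018  -0.13826014  0.70824067] 0.001509921859180736
dp [ 0.0001  0.0495 -0.0011] ang [-0.004  0.     0.002] at [ 665.8 -189.5  113.5]
```

View pics/w13.png

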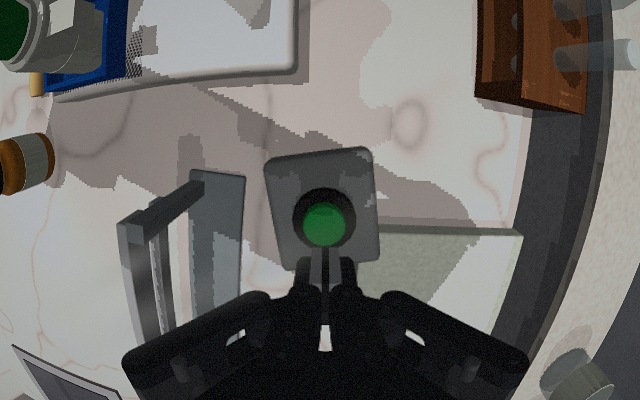

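Emit:
{"api": "apply_moves", "payload": {"gripper": [0,0,0,0,0,0,0,0,0,0], "dp": [[0,0.015,-0.001],[0,0.03,-0.001],[0,0.04,-0.001],[0,0.046,-0.001],[0,0.049,-0.001],[0,0.052,-0.001],[0,0.054,-0.001],[0,0.056,-0.001],[0,0.058,-0.001],[0,0.058,-0.001]], "angular": [[0,0,0],[0,0,0],[0,0,0],[0,0,0],[0,0,0],[0,0,0],[0,0,0],[0,0,0],[0,0,0],[0,0,0]]}}

```text
clock: 28.1
tool_pos: [665.2, -189.7, 57.0]
eef_rot: [-1.232, 1.166, -1.175]
contact_force: [-5.2, 1.8, 11.7]
grip_width: -0.001
```

Emit:
{"api": "apply_moves", "payload": {"gripper": [0,0,0,0,0,0,0,0,0,0], "dp": [[0,0.001,0],[0,0.002,0],[0,0.002,0],[0,0.002,0],[0,0.002,0],[0,0.002,0],[0,0.002,0],[0,0.002,0],[0,0.002,0],[0,0.002,0]], "angular": [[0,0,0],[0,0,0],[0,0,0],[0,0,0],[0,0,0],[0,0,0],[0,0,0],[0,0,0],[0,0,0],[0,0,0]]}}

```text
clock: 29.1
tool_pos: [665.3, -189.7, 56.9]
eef_rot: [-1.232, 1.165, -1.175]
contact_force: [-7.2, 2.9, 13.7]
grip_width: 0.002
```

```bash
python3 - <<'E'
from h import *
for g in [(664.9,-189.8,200),(620,-130,320),(574,19,300)]: delta(goal(g,np.radians(3)))
E
```

```text
dp [ 0.0005 -0.1431  0.0003] ang [-0.005  0.     0.003] at [ 665.3 -189.7   56.9]
dp [-0.0611 -0.2635 -0.0408] ang [-0.005  0.     0.003] at [ 665.3 -189.7   56.9]
dp [-0.2124 -0.2442 -0.0789] ang [-0.005  0.     0.003] at [ 665.3 -189.7   56.9]
```

Emit:
{"api": "apply_moves", "payload": {"gripper": [0,0,0,20,42,42,42,42,42,42], "dp": [[0,-0.02,0],[0,-0.06,0],[0,-0.11,0],[0,-0.16,-0.01],[-0.02,-0.21,-0.025],[-0.06,-0.244,-0.04],[-0.11,-0.25,-0.055],[-0.16,-0.25,-0.07],[-0.2124,-0.2442,-0.0789],[-0.2124,-0.2442,-0.0789]], "angular": [[0,0,0],[0,0,0],[0,0,0],[-0.005,0,0.003],[-0.005,0,0.003],[-0.005,0,0.003],[-0.005,0,0.003],[-0.005,0,0.003],[-0.005,0,0.003],[-0.005,0,0.003]]}}

```text
clock: 30.1
tool_pos: [572.9, 22.7, 300.5]
eef_rot: [-1.234, 1.167, -1.168]
contact_force: [0.4, -0.8, 0.4]
grip_width: 0.417
```

```bash
python3 - <<'E'
from h import *
from meas import colmask
arm.camera('side')
c=arm.camera_params('wrist'); im,d=arm.camera('wrist'); cv2.imwrite('pics/w14.png',im)
X,_=wcloud(im,d,colmask(im,'red'),c); k=(X[:,2]>195)&(X[:,0]>550); Y=X[k]; print(len(Y),Y.mean(0),np.percentile(Y,[1,99],axis=0))
for g in [(573.5,19.2,226)]: delta(goal(g,np.radians(3)))
E
```

```text
3163 [573.23712338  26.79541783 239.66799182] [[564.34408501 -30.48518583 196.76823372]
 [582.01882623  74.13212997 242.63928971]]
dp [ 0.0016  0.0743 -0.0004] ang [-0.001  0.004  0.   ] at [573.7  20.8 300.3]
```

View pics/w14.png

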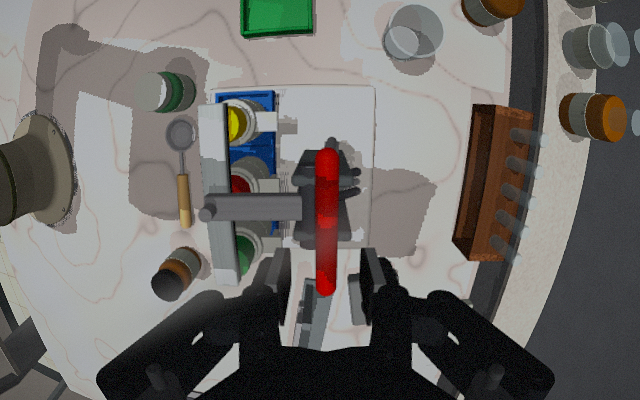

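Emit:
{"api": "apply_moves", "payload": {"gripper": [42,42,42,42,42,42,0,0,0,0], "dp": [[0.001,0.02,0],[0.001,0.045,0],[0.001,0.065,0],[0.001,0.073,0],[0.001,0.073,0],[0.001,0.073,0],[0.001,0.073,0],[0.001,0.073,0],[0.001,0.073,0],[0.001,0.073,0]], "angular": [[0,0,0],[0,0,0],[0,0,0],[0,0,0],[0,0,0],[0,0,0],[0,0,0],[0,0,0],[0,0,0],[0,0,0]]}}

```text
clock: 31.2
tool_pos: [574.2, 19.6, 228.5]
eef_rot: [-1.234, 1.165, -1.17]
contact_force: [-0.8, -1.0, 5.8]
grip_width: 0.159
```

```bash
python3 - <<'E'
from h import *
arm.camera('side')
p,R,s=st(); print(p,s['contact_force'],s['grip_width'])
piv=np.array([579.7,19.7,128]); u=np.array([np.cos(.0524),np.sin(.0524),0])
off=p[2]-(128+105*np.cos(.06)); print(off)
for phi in [-.06,.02,.1,.2,.3,.4,.5,.6,.7,.8,.9]:
    b=piv+105*(np.sin(phi)*u+np.cos(phi)*np.array([0,0,1]))
    print(phi,end=' '); delta(goal(b+[0,0,off],np.radians(3)))
E
```

```text
[574.22954937  19.57222643 228.46121368] [-1.16754508 -1.3252841   5.75098194] 0.15894580273437212
-4.349843015469787
-0.06 dp [ 0.0002 -0.     -0.0008] ang [-0.003  0.003  0.001] at [574.2  19.6 228.5]
0.02 dp [ 0.0002 -0.0001  0.0076] ang [-0.003  0.003  0.001] at [574.2  19.6 228.5]
0.1 dp [0.0002 0.0004 0.016 ] ang [-0.003  0.003  0.001] at [574.2  19.6 228.5]
0.2 dp [0.0002 0.002  0.0263] ang [-0.003  0.003  0.001] at [574.2  19.6 228.5]
0.3 dp [0.0003 0.0046 0.0365] ang [-0.003  0.003  0.001] at [574.2  19.6 228.5]
0.4 dp [0.0003 0.0082 0.0463] ang [-0.003  0.003  0.001] at [574.2  19.6 228.5]
0.5 dp [0.0003 0.0128 0.0558] ang [-0.003  0.003  0.001] at [574.2  19.6 228.5]
0.6 dp [0.0004 0.0183 0.0647] ang [-0.003  0.003  0.001] at [574.2  19.6 228.5]
0.7 dp [0.0004 0.0247 0.073 ] ang [-0.003  0.003  0.001] at [574.2  19.6 228.5]
0.8 dp [0.0004 0.0319 0.0807] ang [-0.003  0.003  0.001] at [574.2  19.6 228.5]
0.9 dp [0.0004 0.0398 0.0876] ang [-0.003  0.003  0.001] at [574.2  19.6 228.5]
```

Emit:
{"api": "apply_moves", "payload": {"gripper": [0,0,0,0,0,0,0,0,0,0], "dp": [[0,0,0.008],[0,0.0004,0.0165],[0,0.002,0.027],[0,0.0046,0.0373],[0,0.0082,0.047],[0,0.0128,0.0565],[0,0.0183,0.0655],[0,0.0247,0.0737],[0,0.0319,0.0814],[0,0.0398,0.0882]], "angular": [[0,0,0],[0,0,0],[0,0,0],[0,0,0],[0,0,0],[0,0,0],[0,0,0],[0,0,0],[0,0,0],[0,0,0]]}}

```text
clock: 32.25
tool_pos: [662.5, 24.2, 188.4]
eef_rot: [-1.235, 1.166, -1.17]
contact_force: [0.2, -2.8, 6.4]
grip_width: 0.163
```

```bash
python3 - <<'E'
from h import *
im,d=arm.camera('scene'); cv2.imwrite('pics/s15.png',cv2.resize(im[60:300,180:460],None,fx=2.5,fy=2.5))
p,R,s=st(); print(p,s['contact_force'],s['grip_width'])
piv=np.array([579.7,19.7,128]); u=np.array([np.cos(.0524),np.sin(.0524),0])
phi0=np.arcsin((p[0]-579.7)/105/.9986); off=p[2]-(128+105*np.cos(phi0)); print(phi0,off)
for phi in np.linspace(phi0,1.7,11):
    b=piv+105*(np.sin(phi)*u+np.cos(phi)*np.array([0,0,1]))
    print(phi,end=' '); delta(goal(b+[0,0,off],np.radians(3)))
E
```

```text
[663.44648799  24.16209792 187.21069105] [ 0.89358699 -2.43330174  2.40489494] 0.16439216950327679
0.9251379608022019 -3.9703718208134546
0.9251379608022019 dp [ 0.0001  0.     -0.    ] ang [-0.002  0.003  0.002] at [663.4  24.2 187.2]
1.0026241647219818 dp [0.0001 0.0067 0.0046] ang [-0.002  0.003  0.002] at [663.4  24.2 187.2]
1.0801103686417615 dp [0.0001 0.0137 0.0087] ang [-0.002  0.003  0.002] at [663.4  24.2 187.2]
1.1575965725615414 dp [0.0001 0.021  0.0122] ang [-0.002  0.003  0.002] at [663.4  24.2 187.2]
1.2350827764813213 dp [0.0001 0.0286 0.0152] ang [-0.002  0.003  0.002] at [663.4  24.2 187.2]
1.312568980401101 dp [0.0001 0.0364 0.0176] ang [-0.002  0.003  0.002] at [663.4  24.2 187.2]
1.3900551843208808 dp [0.0001 0.0444 0.0193] ang [-0.002  0.003  0.002] at [663.4  24.2 187.2]
1.4675413882406607 dp [0.0001 0.0524 0.0204] ang [-0.002  0.003  0.002] at [663.4  24.2 187.2]
1.5450275921604404 dp [0.     0.0605 0.021 ] ang [-0.002  0.003  0.002] at [663.4  24.2 187.2]
1.62251379608022 dp [0.     0.0687 0.0208] ang [-0.002  0.003  0.002] at [663.4  24.2 187.2]
1.7 dp [0.     0.0768 0.0201] ang [-0.002  0.003  0.002] at [663.4  24.2 187.2]
```

View pics/s15.png

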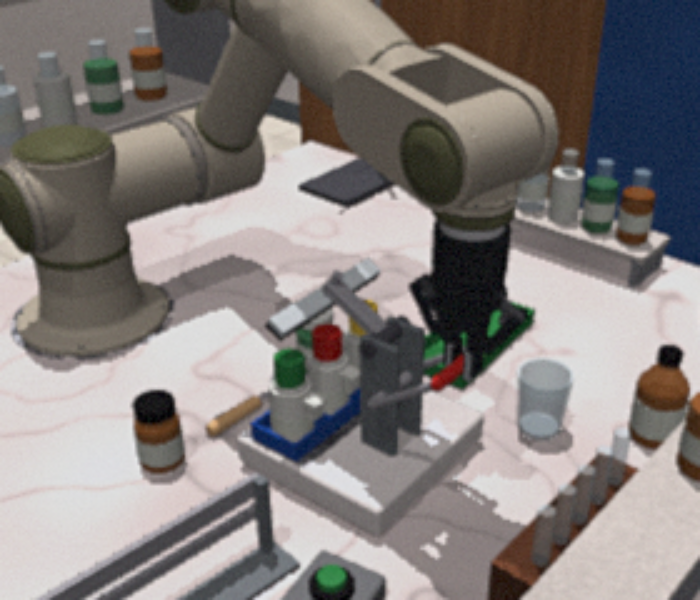

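Smooth, and the bottles stay put. Continue to fully open, with slight overtravel.

Emit:
{"api": "apply_moves", "payload": {"gripper": [0,0,0,0,0,0,0,0,0,0], "dp": [[0,0.0067,0.0046],[0,0.0137,0.0087],[0,0.021,0.0122],[0,0.0286,0.0152],[0,0.0364,0.0176],[0,0.0444,0.0193],[0,0.0524,0.0204],[0,0.0605,0.021],[0,0.069,0.0208],[0,0.079,0.02]], "angular": [[0,0,0],[0,0,0],[0,0,0],[0,0,0],[0,0,0],[0,0,0],[0,0,0],[0,0,0],[0,0,0],[0,0,0]]}}

```text
clock: 33.3
tool_pos: [683.6, 25.2, 108.1]
eef_rot: [-1.235, 1.166, -1.17]
contact_force: [-7.1, -1.4, 5.2]
grip_width: 0.159
```

Emit:
{"api": "apply_moves", "payload": {"gripper": [0,0,0,0,0,40,40,40,40,40], "dp": [[0,0.002,0],[0,0.004,0],[0,0.004,0],[0,0.002,0],[0,0,0],[0,0,0],[0,0,0],[0,0,0],[0,-0.02,0],[0,-0.05,0]], "angular": [[0,0,0],[0,0,0],[0,0,0],[0,0,0],[0,0,0],[0,0,0],[0,0,0],[0,0,0],[0,0,0],[0,0,0]]}}

```text
clock: 34.3
tool_pos: [682.8, 25.5, 156.6]
eef_rot: [-1.237, 1.169, -1.168]
contact_force: [0.1, -0.7, -0.8]
grip_width: 0.399
```

```bash
python3 - <<'E'
from h import *
from meas import colmask
arm.camera('side')
p,R,s=st(); print(p,s['contact_force'],s['grip_width'])
im,d=arm.camera('scene'); cv2.imwrite('pics/s16.png',cv2.resize(im[60:300,180:460],None,fx=2.5,fy=2.5))
c=arm.camera_params('wrist'); im,d=arm.camera('wrist'); cv2.imwrite('pics/w16.png',im)
X,_=wcloud(im,d,colmask(im,'red'),c); k=(X[:,2]>95)&(X[:,2]<145)&(X[:,0]>620); Y=X[k]
print(len(Y),Y.mean(0),np.percentile(Y,[1,99],axis=0))
E
```

```text
[684.99770146  25.32077709 163.87277042] [ 0.43962043 -1.08172634  5.7213244 ] 0.4034858038955492
3644 [682.61582651  32.99003225 121.8084262 ] [[674.21097725 -24.00863067 117.38922909]
 [691.14988867  79.41731143 124.19787574]]
```

View pics/s16.png

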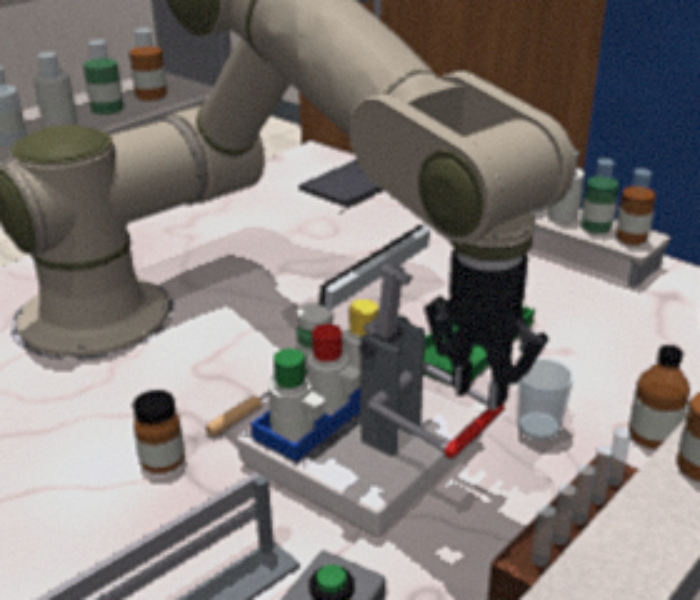

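View pics/w16.png

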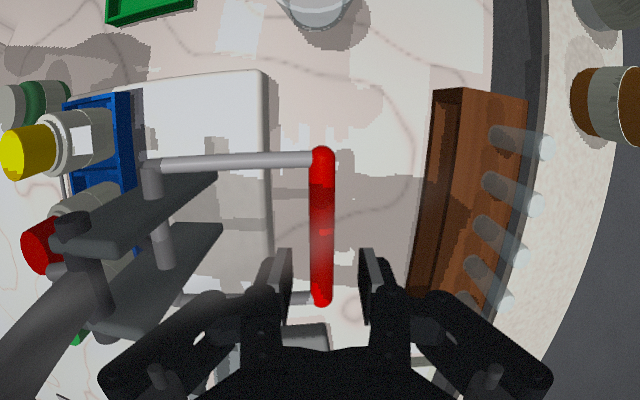

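```bash
python3 - <<'E'
from h import *
for g in [(685,40,260),(660,160,290),(560,200,290),(480,190,280)]: delta(goal(g,np.radians(3)))
E
```

```text
dp [-0.0144 -0.1     0.0021] ang [-0.006  0.003  0.002] at [684.4  25.3 160. ]
dp [-0.1355 -0.1304 -0.016 ] ang [-0.006  0.003  0.002] at [684.4  25.3 160. ]
dp [-0.181  -0.131  -0.1137] ang [-0.006  0.003  0.002] at [684.4  25.3 160. ]
dp [-0.1755 -0.1215 -0.1942] ang [-0.006  0.003  0.002] at [684.4  25.3 160. ]
```

Emit:
{"api": "apply_moves", "payload": {"gripper": [50,60,75,75,75,75,75,75,75,75], "dp": [[0,-0.045,0],[-0.014,-0.09,0],[-0.05,-0.12,-0.005],[-0.095,-0.13,-0.01],[-0.135,-0.13,-0.02],[-0.165,-0.13,-0.055],[-0.18,-0.13,-0.1],[-0.18,-0.125,-0.145],[-0.178,-0.12,-0.19],[-0.176,-0.12,-0.194]], "angular": [[0,0,0],[0,0,0],[0,0,0],[0,0,0],[-0.006,0.003,0.002],[-0.006,0.003,0.002],[-0.006,0.003,0.002],[-0.006,0.003,0.002],[-0.006,0.003,0.002],[-0.006,0.003,0.002]]}}

```text
clock: 35.45
tool_pos: [475.1, 190.8, 276.5]
eef_rot: [-1.239, 1.173, -1.167]
contact_force: [0.8, 0.0, 0.1]
grip_width: 0.749
```

```bash
cat > tray.py <<'E'
from h import *
from meas import colmask
def tray(save=None):
    c=arm.camera_params('wrist'); im,d=arm.camera('wrist')
    if save: cv2.imwrite(save,im)
    X,_=wcloud(im,d,colmask(im,'green'),c)
    k=(X[:,2]<32)&(X[:,2]>-3)&(X[:,0]<640)&(X[:,0]>340)&(X[:,1]>150)&(X[:,1]<520)
    Y=X[k]; print('wrist',k.sum(),cv2.minAreaRect(Y[:,:2].astype(np.float32)))
    F=Y[(Y[:,2]<9)]; print('floor',len(F),cv2.minAreaRect(F[:,:2].astype(np.float32)) if len(F) else 0)
    p,d=arm.camera('side'); X,_=cloud('side',p,d,colmask(p,'green'))
    k=(X[:,2]<30)&(X[:,2]>-3)&(X[:,0]<640)&(X[:,0]>340)&(X[:,1]>150)&(X[:,1]<520)
    print('side',k.sum(),cv2.minAreaRect(X[k][:,:2].astype(np.float32)))
    return p
E
python3 - <<'E'
from tray import *
s=tray('pics/w17.png'); cv2.imwrite('pics/s17.png',s)
im,d=arm.camera('side')
for col in ('yellow','red','green'):
    X,_=cloud('side',im,d,colmask(im,col)); k=(X[:,2]>158)&(X[:,2]<172)&(X[:,0]<520)&(abs(X[:,1])<140); Y=X[k]; print(col,len(Y),(Y.min(0)+Y.max(0))/2)
for g in [(440,120,260),(472,82.3,200),(472,82.3,146)]: delta(goal(g,np.radians(3)))
E
```

```text
wrist 11631 ((490.2103576660156, 306.0135498046875), (98.61811828613281, 208.42100524902344), 5.038640975952148)
floor 10109 ((492.03436279296875, 307.47900390625), (94.30824279785156, 203.7146453857422), 5.284940719604492)
side 2592 ((489.99676513671875, 306.8958435058594), (93.31026458740234, 217.22694396972656), 5.005599021911621)
yellow 97 [475.02381991  84.45826235 162.432088  ]
red 57 [480.32758365  20.68465638 162.34778451]Traceback (most recent call last):
  File "<stdin>", line 5, in <module>
    return umr_minimum(a, axis, None, out, keepdims, initial, where)
ValueError: zero-size array to reduction operation minimum which has no identity
```

View pics/w17.png

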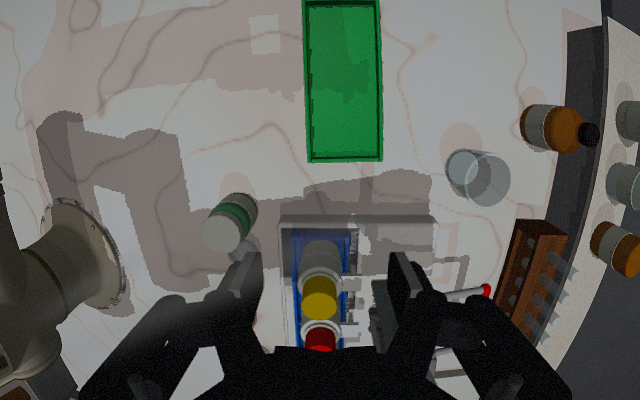

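View pics/s17.png

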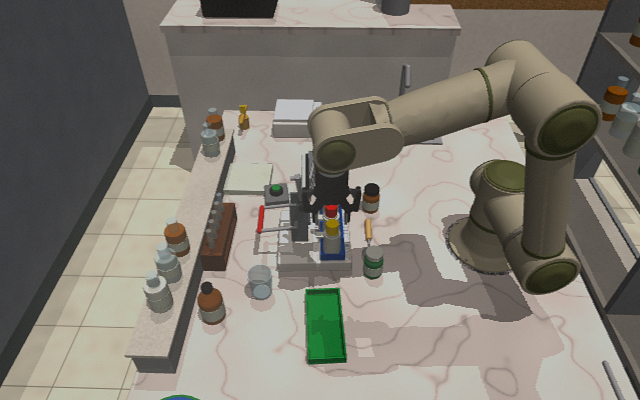

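```bash
python3 - <<'E'
from h import *
from meas import colmask
c=arm.camera_params('wrist'); im,d=arm.camera('wrist')
for col in ('red','yellow'):
    X,_=wcloud(im,d,colmask(im,col),c); k=(X[:,2]>155)&(X[:,2]<170)&(X[:,0]<530); Y=X[k]
    print(col,len(Y), np.round([Y.mean(0)],1), cv2.minEnclosingCircle(Y[:,:2].astype(np.float32)))
for g in [(455,120,240),(472,82.3,200),(472,82.3,145)]: delta(goal(g,np.radians(3)))
E
```

```text
red 252 [[478.8  25.9 160.7]] ((477.8836364746094, 18.9947509765625), 16.183210372924805)
yellow 921 [[473.9  85.9 162.5]] ((473.5462951660156, 83.19192504882812), 18.476787567138672)
dp [ 0.069   0.0384 -0.0299] ang [-0.001 -0.    -0.   ] at [481.2 190.5 278.5]
dp [ 0.1075  0.0785 -0.0149] ang [-0.001 -0.    -0.   ] at [481.2 190.5 278.5]
dp [ 0.1075  0.1335 -0.015 ] ang [-0.001 -0.    -0.   ] at [481.2 190.5 278.5]
```

Emit:
{"api": "apply_moves", "payload": {"gripper": [75,75,75,75,75,75,75,75,0,0], "dp": [[0.035,0.02,-0.02],[0.07,0.04,-0.025],[0.107,0.065,-0.0145],[0.107,0.078,-0.0145],[0.107,0.1,-0.0145],[0.107,0.12,-0.0145],[0.107,0.133,-0.0145],[0.107,0.133,-0.0145],[0.107,0.133,-0.0145],[0.107,0.133,-0.0145]], "angular": [[0,0,0],[0,0,0],[0,0,0],[0,0,0],[0,0,0],[0,0,0],[0,0,0],[0,0,0],[0,0,0],[0,0,0]]}}

```text
clock: 36.65
tool_pos: [473.4, 82.7, 146.2]
eef_rot: [-1.232, 1.169, -1.172]
contact_force: [0.6, 0.6, 0.7]
grip_width: 0.421
```

Emit:
{"api": "apply_moves", "payload": {"gripper": [0,0,0,0,0,0,0,0,0,0], "dp": [[0,0,0],[0,0,0],[0,0,0],[0,-0.015,0],[0,-0.035,0],[0,-0.055,0],[-0.03,-0.06,-0.005],[-0.07,-0.06,-0.01],[-0.11,-0.06,-0.01],[-0.15,-0.06,-0.005]], "angular": [[0,0,0],[0,0,0],[0,0,0],[0,0,0],[0,0,0],[0,0,0],[0,0,0],[0,0,0],[0,0,0],[0,0,0]]}}

```text
clock: 37.65
tool_pos: [459.7, 233.8, 206.3]
eef_rot: [-1.232, 1.169, -1.172]
contact_force: [0.8, 0.3, -0.9]
grip_width: 0.403
```

```bash
python3 - <<'E'
from tray import *
s=tray('pics/w18.png')
p,R,s=st(); print(s['grip_width'],s['contact_force'])
delta(goal((484.8,368.3,130),np.radians(5)));delta(goal((484.8,368.3,101),np.radians(5)))
E
```

```text
wrist 15638 ((488.17919921875, 307.3441162109375), (95.01104736328125, 211.01083374023438), 4.884674072265625)
floor 13652 ((489.0175476074219, 306.9588317871094), (87.23222351074219, 204.61407470703125), 5.113333225250244)
side 2527 ((489.9331359863281, 307.6034240722656), (93.3985824584961, 214.7357177734375), 5.11312198638916)
0.4004324627041237 [ 0.25009855 -0.63247981 -1.31379301]
dp [-0.1308  0.0762  0.0322] ang [-0.003 -0.031 -0.001] at [459.8 235.8 206. ]
dp [-0.1308  0.1052  0.0322] ang [-0.003 -0.031 -0.001] at [459.8 235.8 206. ]
```

View pics/w18.png

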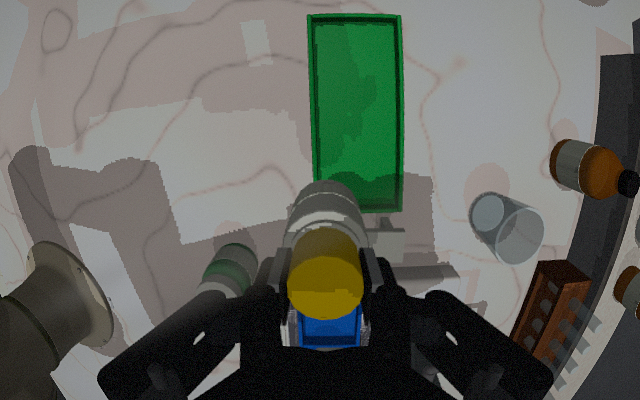

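Emit:
{"api": "apply_moves", "payload": {"gripper": [0,0,0,0,0,0,0,0,0,0], "dp": [[-0.045,0.01,0.01],[-0.09,0.03,0.02],[-0.12,0.055,0.03],[-0.131,0.07,0.0315],[-0.131,0.076,0.0315],[-0.131,0.076,0.0315],[-0.131,0.085,0.0315],[-0.131,0.095,0.0315],[-0.131,0.102,0.0315],[-0.131,0.1045,0.0315]], "angular": [[0,-0.01,0],[0,-0.02,0],[0,-0.03,0],[-0.003,-0.031,0],[-0.003,-0.031,0],[-0.003,-0.031,0],[-0.003,-0.031,0],[-0.003,-0.031,0],[-0.003,-0.031,0],[-0.003,-0.031,0]]}}

```text
clock: 38.75
tool_pos: [484.0, 368.1, 101.3]
eef_rot: [-1.25, 1.146, -1.144]
contact_force: [-3.9, -2.3, 11.7]
grip_width: 0.401
```

```bash
python3 - <<'E'
from h import *
im,d=arm.camera('wrist'); cv2.imwrite('pics/w19.png',im)
p,R,s=st(); print(p,s['grip_width'],s['contact_force'])
E
```

```text
[484.0588266  368.17836104 101.5482979 ] 0.3991241199082444 [-0.11455905  0.41784876 -2.50025527]
```

View pics/w19.png

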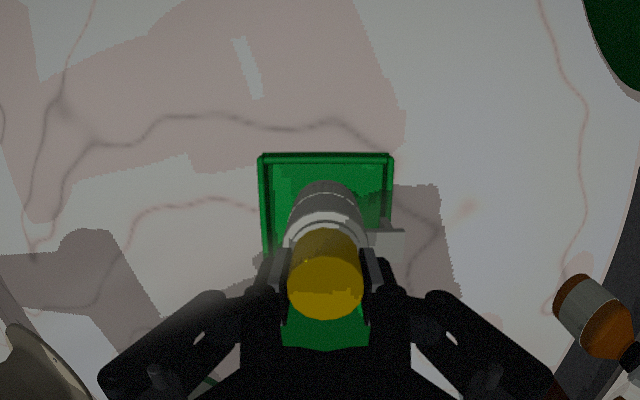

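Emit:
{"api": "apply_moves", "payload": {"gripper": [0,75,75,75,75,75,75,75,75,75], "dp": [[0,0.001,0],[0,0.001,0],[0,0.001,0],[0,0.0,0],[0,0.0,0],[0,-0.015,0],[0,-0.04,0],[0,-0.075,0],[0.02,-0.11,0],[0.06,-0.14,-0.01]], "angular": [[0,0,0],[0,0,0],[0,0,0],[0,0,0],[0,0,0],[0,0,0],[0,0,0],[0,0,0],[0,0,0],[0,0,0]]}}

```text
clock: 39.8
tool_pos: [479.8, 308.8, 242.6]
eef_rot: [-1.249, 1.143, -1.142]
contact_force: [1.4, -1.1, 1.3]
grip_width: 0.748
```

```bash
python3 - <<'E'
from h import *
im,d=arm.camera('side'); cv2.imwrite('pics/s20.png',cv2.resize(im[180:390,220:440],None,fx=2.5,fy=2.5))
for g in [(450,120,230),(450,60,230)]: delta(goal(g,np.radians(3)))
E
```

```text
dp [ 0.1808  0.0171 -0.0464] ang [-0.007  0.034 -0.001] at [480.6 304.1 247.5]
dp [ 0.2406  0.0171 -0.0516] ang [-0.007  0.034 -0.001] at [480.6 304.1 247.5]
```

View pics/s20.png

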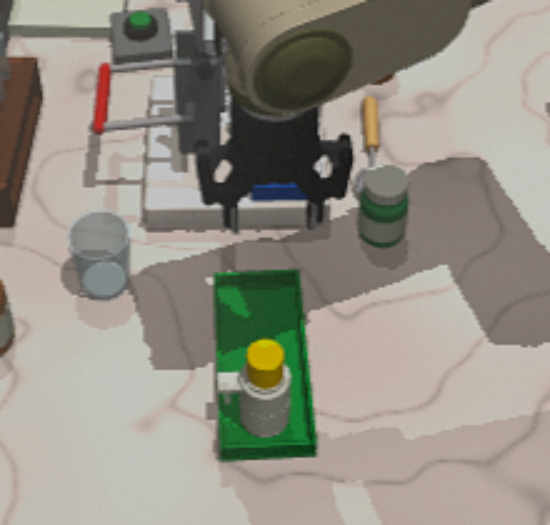

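Emit:
{"api": "apply_moves", "payload": {"gripper": [75,75,75,75,75,75,75,75,75,75], "dp": [[0.04,0.003,-0.01],[0.09,0.008,-0.022],[0.14,0.012,-0.034],[0.18,0.017,-0.046],[0.22,0.017,-0.05],[0.24,0.017,-0.0516],[0.24,0.017,-0.0516],[0.24,0.017,-0.0516],[0.24,0.017,-0.0516],[0.24,0.017,-0.0516]], "angular": [[0,0.01,0],[0,0.02,0],[0,0.03,0],[-0.007,0.034,0],[-0.007,0.034,0],[-0.007,0.034,0],[-0.007,0.034,0],[-0.007,0.034,0],[-0.007,0.034,0],[-0.007,0.034,0]]}}

```text
clock: 40.85
tool_pos: [449.9, 61.5, 230.0]
eef_rot: [-1.234, 1.17, -1.169]
contact_force: [-0.4, -0.0, -0.0]
grip_width: 0.748
```

```bash
python3 - <<'E'
from h import *
from meas import colmask
c=arm.camera_params('wrist'); im,d=arm.camera('wrist'); cv2.imwrite('pics/w21.png',im)
for col in ('red','green'):
    X,_=wcloud(im,d,colmask(im,col),c); k=(X[:,2]>155)&(X[:,2]<170)&(X[:,0]<530)&(X[:,1]<100); Y=X[k]
    if len(Y)>5: print(col,len(Y), np.round([Y.mean(0)],1), cv2.minEnclosingCircle(Y[:,:2].astype(np.float32)))
for g in [(475.6,14.2,190),(475.6,14.2,145)]: delta(goal(g,np.radians(3)))
E
```

```text
red 1557 [[477.1  15.3 162.4]] ((477.3812561035156, 13.053119659423828), 18.16019058227539)
green 489 [[478.8 -46.7 162.8]] ((480.750732421875, -53.42279052734375), 17.28284454345703)
dp [0.0486 0.04   0.0231] ang [ 0.     0.001 -0.001] at [449.9  61.4 230. ]
dp [0.0486 0.085  0.0231] ang [ 0.     0.001 -0.001] at [449.9  61.4 230. ]
```

View pics/w21.png

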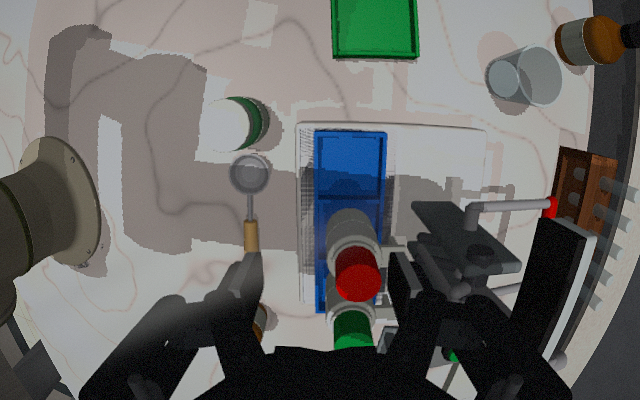

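Emit:
{"api": "apply_moves", "payload": {"gripper": [75,75,75,75,75,75,75,0,0,0], "dp": [[0.025,0,0.012],[0.049,0.01,0.024],[0.049,0.03,0.024],[0.049,0.05,0.024],[0.049,0.07,0.024],[0.049,0.084,0.024],[0.049,0.084,0.024],[0.049,0.084,0.024],[0.049,0.084,0.024],[0.049,0.084,0.024]], "angular": [[0,0,0],[0,0,0],[0,0,0],[0,0,0],[0,0,0],[0,0,0],[0,0,0],[0,0,0],[0,0,0],[0,0,0]]}}

```text
clock: 41.9
tool_pos: [477.2, 13.9, 147.1]
eef_rot: [-1.232, 1.168, -1.17]
contact_force: [0.3, 0.7, 4.2]
grip_width: 0.403
```

Emit:
{"api": "apply_moves", "payload": {"gripper": [0,0,0,0,0,0,0,0,0,0], "dp": [[0,0,0],[0,0,0],[0,-0.015,0],[0,-0.035,0],[0,-0.055,0],[-0.03,-0.06,-0.005],[-0.07,-0.06,-0.01],[-0.11,-0.06,-0.01],[-0.15,-0.06,-0.005],[-0.17,-0.06,-0.005]], "angular": [[0,0,0],[0,0,0],[0,0,0],[0,0,0],[0,0,0],[0,0,0],[0,0,0],[0,0,0],[0,0,0],[0,0,0]]}}

```text
clock: 42.9
tool_pos: [462.4, 185.8, 206.9]
eef_rot: [-1.233, 1.167, -1.168]
contact_force: [0.0, -0.8, -2.0]
grip_width: 0.401
```

```bash
python3 - <<'E'
from tray import *
s=tray('pics/w22.png')
p,R,s=st(); print(s['grip_width'],s['contact_force'])
delta(goal((489.3,306.7,130),np.radians(5)));delta(goal((489.3,306.7,100.5),np.radians(5)))
E
```

```text
wrist 13229 ((489.5534973144531, 294.54010009765625), (95.19403839111328, 185.64642333984375), 5.128098011016846)
floor 11399 ((489.5870056152344, 296.42608642578125), (87.36868286132812, 181.83497619628906), 5.081479072570801)
side 1785 ((490.8727722167969, 313.4711608886719), (93.28929901123047, 213.15667724609375), 5.004017353057861)
0.4014657072208916 [-0.0597968  -0.50000373 -2.40061553]
dp [-0.1196  0.0768  0.0338] ang [-0.001 -0.03  -0.   ] at [462.3 185.4 206.7]
dp [-0.1196  0.1063  0.0338] ang [-0.001 -0.03  -0.   ] at [462.3 185.4 206.7]
```

View pics/w22.png

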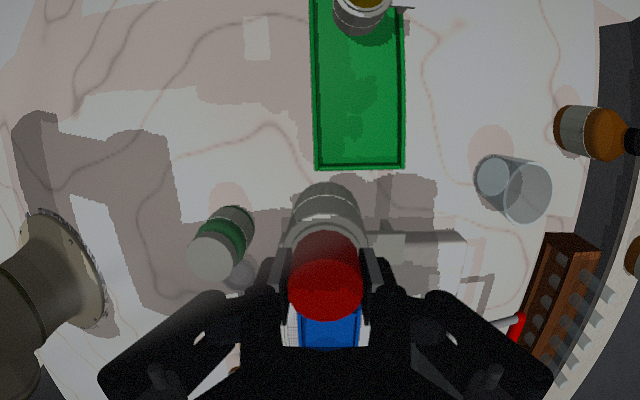

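Emit:
{"api": "apply_moves", "payload": {"gripper": [0,0,0,0,0,0,0,0,0,0], "dp": [[-0.045,0.01,0.01],[-0.09,0.03,0.02],[-0.115,0.055,0.03],[-0.1196,0.07,0.0338],[-0.1196,0.076,0.0338],[-0.1196,0.076,0.0338],[-0.1196,0.085,0.0338],[-0.1196,0.095,0.0338],[-0.1196,0.101,0.0338],[-0.1196,0.104,0.0338]], "angular": [[0,-0.01,0],[0,-0.02,0],[0,-0.03,0],[0,-0.03,0],[0,-0.03,0],[0,-0.03,0],[0,-0.03,0],[0,-0.03,0],[0,-0.03,0],[0,-0.03,0]]}}

```text
clock: 44.0
tool_pos: [489.1, 306.4, 102.2]
eef_rot: [-1.249, 1.145, -1.145]
contact_force: [-0.3, 0.0, 2.7]
grip_width: 0.397
```

```bash
python3 - <<'E'
from h import *
im,d=arm.camera('wrist'); cv2.imwrite('pics/w23.png',im)
p,R,s=st(); print(p,s['grip_width'],s['contact_force'])
E
```

```text
[489.27110641 306.56484356 102.39008665] 0.4020954805220526 [ 0.39744817 -0.74070948 -2.54368056]
```

View pics/w23.png

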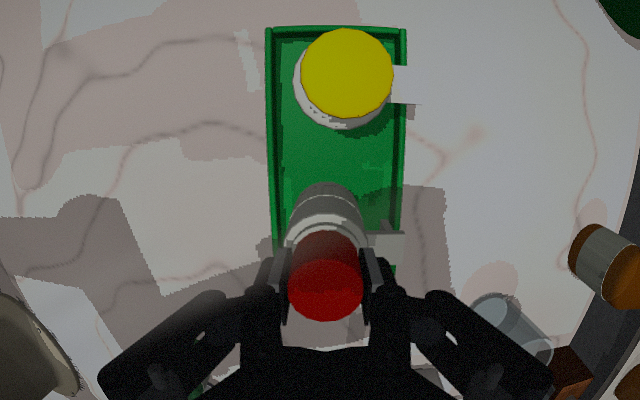

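Emit:
{"api": "apply_moves", "payload": {"gripper": [0,0,75,75,75,75,75,75,75,75], "dp": [[0,0.002,0],[0,0.002,0],[0,0.002,0],[0,0.0015,0],[0,0.001,0],[0,0.001,0],[0,-0.02,0],[0,-0.055,0],[0.02,-0.095,0],[0.06,-0.13,-0.01]], "angular": [[0,0,0],[0,0,0],[0,0,0],[0,0,0],[0,0,0],[0,0,0],[0,0,0],[0,0,0],[0,0,0],[0,0,0]]}}

```text
clock: 45.05
tool_pos: [485.2, 249.4, 231.6]
eef_rot: [-1.247, 1.142, -1.144]
contact_force: [0.8, -1.0, 0.3]
grip_width: 0.75
```

```bash
python3 - <<'E'
from h import *
im,d=arm.camera('side'); cv2.imwrite('pics/s24.png',cv2.resize(im[180:390,220:440],None,fx=2.5,fy=2.5))
for g in [(450,60,230),(455,-40,225)]: delta(goal(g,np.radians(3)))
E
```

```text
dp [ 0.1812  0.0063 -0.052 ] ang [-0.009  0.034  0.   ] at [486.1 245.  236.7]
dp [ 0.2813  0.0112 -0.0557] ang [-0.009  0.034  0.   ] at [486.1 245.  236.7]
```

View pics/s24.png

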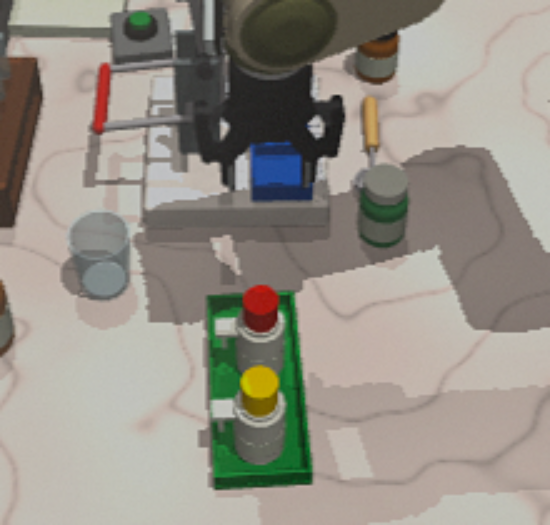

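```bash
cat > tr2.py <<'E'
from tray import *
def full():
    s=tray()
    im,d=arm.camera('side')
    c=arm.camera_params('wrist'); w,wd=arm.camera('wrist')
    for col in ('red','yellow','green'):
        for nm,X in (('side',cloud('side',im,d,colmask(im,col))[0]),('wrist',wcloud(w,wd,colmask(w,col),c)[0])):
            k=(X[:,2]>108)&(X[:,2]<126)&(X[:,1]>150)&(X[:,0]<600); Y=X[k]
            if len(Y)>15: print(col,nm,len(Y),np.round((Y.min(0)+Y.max(0))/2,1),cv2.minEnclosingCircle(Y[:,:2].astype(np.float32)))
E
python3 - <<'E'
from tr2 import *
full()
E
```

```text
wrist 9173 ((493.243408203125, 336.8684387207031), (95.30840301513672, 211.19210815429688), 5.242013454437256)
floor 7424 ((493.23602294921875, 336.4339294433594), (87.05429077148438, 204.2527313232422), 5.360104560852051)
side 1269 ((494.6947021484375, 336.7496643066406), (93.58121490478516, 215.29837036132812), 5.139305591583252)
red side 153 [492.4 305.3 115.4] ((493.1141357421875, 305.5484924316406), 18.604267120361328)
red wrist 1494 [490.4 305.5 116.7] ((490.1756896972656, 305.5115966796875), 17.553024291992188)
yellow side 182 [491.1 397.7 114.7] ((491.8421936035156, 398.0427551269531), 18.57994270324707)
yellow wrist 1510 [488.9 397.6 114.4] ((488.72137451171875, 397.6277770996094), 17.75591278076172)
```

```bash
python3 - <<'E'
from h import *
for g in [(490.2,305.5,180),(490.2,305.5,101)]: delta(goal(g,np.radians(5)))
E
```

```text
dp [-0.0557  0.049   0.0104] ang [ 0.    -0.001 -0.   ] at [484.7 249.1 229. ]
dp [-0.0556  0.128   0.0104] ang [ 0.    -0.001 -0.   ] at [484.7 249.1 229. ]
```

Emit:
{"api": "apply_moves", "payload": {"gripper": [75,75,75,75,75,75,75,0,0,0], "dp": [[-0.03,0.01,0.005],[-0.0555,0.03,0.0104],[-0.0555,0.06,0.0104],[-0.0555,0.09,0.0104],[-0.0555,0.115,0.0104],[-0.0555,0.1275,0.0104],[-0.0555,0.1275,0.0104],[-0.0555,0.1275,0.0104],[-0.0555,0.1275,0.0104],[-0.0555,0.1275,0.0104]], "angular": [[0,0,0],[0,0,0],[0,0,0],[0,0,0],[0,0,0],[0,0,0],[0,0,0],[0,0,0],[0,0,0],[0,0,0]]}}

```text
clock: 46.3
tool_pos: [490.9, 305.7, 103.0]
eef_rot: [-1.246, 1.144, -1.145]
contact_force: [0.3, 0.4, 5.4]
grip_width: 0.4
```

```bash
python3 - <<'E'
from h import *
p,R,s=st(); print(p,s['grip_width'],s['contact_force'])
for g in [(493.2,336,p[2])]: delta(goal(g,np.radians(5)))
E
```

```text
[490.9452208  305.68725664 102.99983204] 0.3999655715624867 [0.28529358 0.42750531 5.44179528]
dp [-0.03    0.0001  0.0049] ang [-0.003 -0.001 -0.001] at [490.9 305.7 103. ]
```

Emit:
{"api": "apply_moves", "payload": {"gripper": [0,0,0,0,0,0,0,0,75,75], "dp": [[0,0,0],[0,-0.01,0],[-0.01,-0.012,0.002],[-0.02,-0.012,0.004],[-0.03,-0.01,0.005],[-0.03,-0.005,0.005],[-0.03,0,0.005],[-0.03,0.001,0.005],[-0.03,0.001,0.005],[-0.03,0.001,0.005]], "angular": [[0,0,0],[0,0,0],[0,0,0],[0,0,0],[0,0,0],[0,0,0],[0,0,0],[0,0,0],[0,0,0],[0,0,0]]}}

```text
clock: 47.3
tool_pos: [493.3, 335.8, 101.7]
eef_rot: [-1.246, 1.144, -1.145]
contact_force: [0.3, -0.3, 0.1]
grip_width: 0.727
```

Emit:
{"api": "apply_moves", "payload": {"gripper": [75,75,75,75,75,75,75,75,75,75], "dp": [[0,0,0],[0,0,0],[0,-0.02,0],[0,-0.05,0],[0,-0.09,0],[0.04,-0.13,-0.01],[0.09,-0.13,-0.025],[0.09,-0.13,-0.025],[0.09,-0.13,-0.025],[0.09,-0.13,-0.025]], "angular": [[0,0,0],[0,0,0],[0,0,0],[0,0,0],[0,0,0],[0,0,0],[0,0,0],[0,0,0],[0,0,0],[0,0,0]]}}

```text
clock: 48.3
tool_pos: [476.0, 244.4, 231.2]
eef_rot: [-1.247, 1.145, -1.145]
contact_force: [-0.2, -0.3, 0.1]
grip_width: 0.745
```

```bash
python3 - <<'E'
from tr2 import *
full()
im,d=arm.camera('wrist'); cv2.imwrite('pics/w26.png',im)
for g in [(450,60,230),(455,-40,225)]: delta(goal(g,np.radians(3)))
E
```

```text
wrist 9512 ((493.39617919921875, 336.5738220214844), (94.86332702636719, 210.69651794433594), 4.917509078979492)
floor 7732 ((493.42047119140625, 336.6436462402344), (87.01875305175781, 204.201416015625), 5.404271125793457)
side 1356 ((494.92572021484375, 336.6380615234375), (93.62348175048828, 216.04537963867188), 5.315755844116211)
red side 154 [494.  336.1 115. ] ((495.0790100097656, 336.1783142089844), 18.43739891052246)
red wrist 1508 [492.8 336.  115. ] ((492.8104553222656, 336.0583801269531), 17.705209732055664)
yellow side 183 [493.5 374.6 114.9] ((500.3837890625, 374.376953125), 43.40202331542969)
yellow wrist 1468 [488.6 397.1 114.2] ((488.40484619140625, 397.6046142578125), 17.888946533203125)
dp [ 0.1815  0.0009 -0.0419] ang [-0.002  0.035 -0.001] at [475.8 244.5 231.1]
dp [ 0.2816  0.0058 -0.0456] ang [-0.002  0.035 -0.001] at [475.8 244.5 231.1]
```

View pics/w26.png

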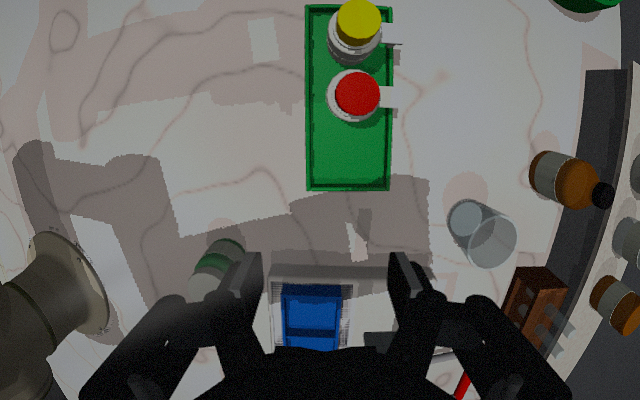

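Emit:
{"api": "apply_moves", "payload": {"gripper": [75,75,75,75,75,75,75,75,75,75], "dp": [[0.04,0,-0.01],[0.09,0,-0.02],[0.14,0,-0.032],[0.19,0.001,-0.042],[0.24,0.003,-0.044],[0.265,0.005,-0.0456],[0.265,0.005,-0.0456],[0.265,0.005,-0.0456],[0.265,0.005,-0.0456],[0.265,0.005,-0.0456]], "angular": [[0,0.01,0],[0,0.02,0],[0,0.03,0],[0,0.035,0],[0,0.035,0],[0,0.035,0],[0,0.035,0],[0,0.035,0],[0,0.035,0],[0,0.035,0]]}}

```text
clock: 49.55
tool_pos: [453.7, -22.5, 225.8]
eef_rot: [-1.232, 1.168, -1.169]
contact_force: [-0.4, -0.4, -0.4]
grip_width: 0.749
```

```bash
python3 - <<'E'
from h import *
from meas import colmask
c=arm.camera_params('wrist'); im,d=arm.camera('wrist')
for col in ('green',):
    X,_=wcloud(im,d,colmask(im,col),c); k=(X[:,2]>155)&(X[:,2]<170)&(X[:,0]<530)&(X[:,1]<100); Y=X[k]
    if len(Y)>5: print(col,len(Y), np.round([Y.mean(0)],1), cv2.minEnclosingCircle(Y[:,:2].astype(np.float32)))
for g in [(479.7,-53.5,146)]: delta(goal(g,np.radians(3)))
E
```

```text
green 1536 [[480.4 -53.1 162.9]] ((480.7782287597656, -53.865299224853516), 17.648242950439453)
dp [0.0324 0.0798 0.0242] ang [-0.002  0.002 -0.001] at [453.6 -22.6 225.8]
```

Emit:
{"api": "apply_moves", "payload": {"gripper": [75,75,75,75,75,75,75,0,0,0], "dp": [[0.016,0,0.012],[0.0325,0.01,0.0245],[0.0325,0.03,0.0245],[0.0325,0.05,0.0245],[0.0325,0.068,0.0245],[0.0325,0.0795,0.0245],[0.0325,0.0795,0.0245],[0.0325,0.0795,0.0245],[0.0325,0.0795,0.0245],[0.0325,0.0795,0.0245]], "angular": [[0,0,0],[0,0,0],[0,0,0],[0,0,0],[0,0,0],[0,0,0],[0,0,0],[0,0,0],[0,0,0],[0,0,0]]}}

```text
clock: 50.6
tool_pos: [480.6, -53.7, 147.5]
eef_rot: [-1.231, 1.166, -1.171]
contact_force: [-0.1, 1.0, 4.8]
grip_width: 0.406
```

Emit:
{"api": "apply_moves", "payload": {"gripper": [0,0,0,0,0,0,0,0,0,0], "dp": [[0,0,0],[0,0,0],[0,-0.015,0],[0,-0.035,0],[0,-0.055,0],[-0.04,-0.06,-0.005],[-0.09,-0.06,-0.015],[-0.14,-0.06,-0.015],[-0.19,-0.06,-0.01],[-0.22,-0.06,-0.005]], "angular": [[0,0,0],[0,0,0],[0,0,0],[0,0,0],[0,0,0],[0,0,0],[0,0,0],[0,0,0],[0,0,0],[0,0,0]]}}

```text
clock: 51.6
tool_pos: [462.6, 168.5, 207.4]
eef_rot: [-1.232, 1.166, -1.169]
contact_force: [0.6, -1.4, -2.6]
grip_width: 0.401
```

```bash
python3 - <<'E'
from tr2 import *
full()
p,R,s=st(); print(s['grip_width'],s['contact_force'])
im,d=arm.camera('wrist'); cv2.imwrite('pics/w28.png',im)
delta(goal((498.6,274.8,130),np.radians(5)));delta(goal((498.6,274.8,101),np.radians(5)))
E
```

```text
wrist 8430 ((496.4705505371094, 300.76531982421875), (95.18836975097656, 139.84197998046875), 5.334971904754639)
floor 7060 ((496.9587097167969, 300.5044860839844), (87.58165740966797, 139.85874938964844), 4.927124977111816)
side 1341 ((494.7446594238281, 337.0113830566406), (93.52889251708984, 216.07534790039062), 5.107880592346191)
red side 158 [494.1 336.5 114.2] ((496.4545593261719, 336.5736999511719), 18.479280471801758)
red wrist 546 [492.7 324.6 114. ] ((492.6581115722656, 330.2833251953125), 16.449777603149414)
yellow side 185 [493.5 375.5 114.8] ((499.183349609375, 375.49920654296875), 43.367347717285156)
0.40086333855996686 [-0.75187241 -0.44924984 -2.27122217]
dp [-0.1075  0.0773  0.041 ] ang [-0.003 -0.033  0.   ] at [463.3 165.2 207.2]
dp [-0.1075  0.1063  0.0409] ang [-0.003 -0.033  0.   ] at [463.3 165.2 207.2]
```

View pics/w28.png

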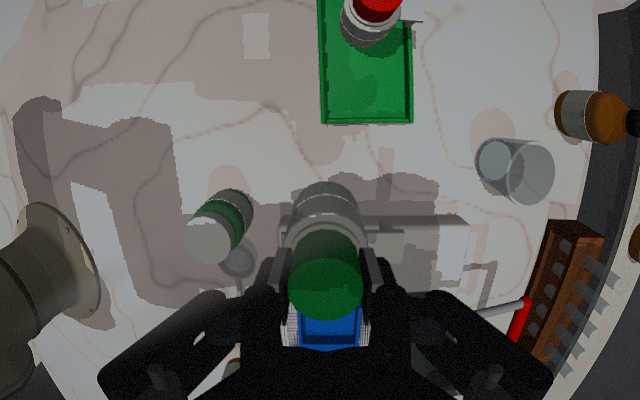

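Emit:
{"api": "apply_moves", "payload": {"gripper": [0,0,0,0,0,0,0,0,0,0], "dp": [[-0.04,0.01,0.015],[-0.08,0.03,0.03],[-0.105,0.055,0.041],[-0.1075,0.07,0.041],[-0.1075,0.076,0.041],[-0.1075,0.076,0.041],[-0.1075,0.085,0.041],[-0.1075,0.095,0.041],[-0.1075,0.101,0.041],[-0.1075,0.104,0.041]], "angular": [[0,-0.01,0],[0,-0.02,0],[0,-0.033,0],[0,-0.033,0],[0,-0.033,0],[0,-0.033,0],[0,-0.033,0],[0,-0.033,0],[0,-0.033,0],[0,-0.033,0]]}}

```text
clock: 52.85
tool_pos: [498.5, 274.5, 102.6]
eef_rot: [-1.248, 1.143, -1.146]
contact_force: [0.1, -0.3, -1.1]
grip_width: 0.402
```

```bash
python3 - <<'E'
from h import *
im,d=arm.camera('wrist'); cv2.imwrite('pics/w29.png',im)
p,R,s=st(); print(p,s['grip_width'],s['contact_force'])
E
```

```text
[498.62250597 274.63595348 102.75483015] 0.4007241840004932 [-0.60750928  0.19044852 -0.7115094 ]
```

View pics/w29.png

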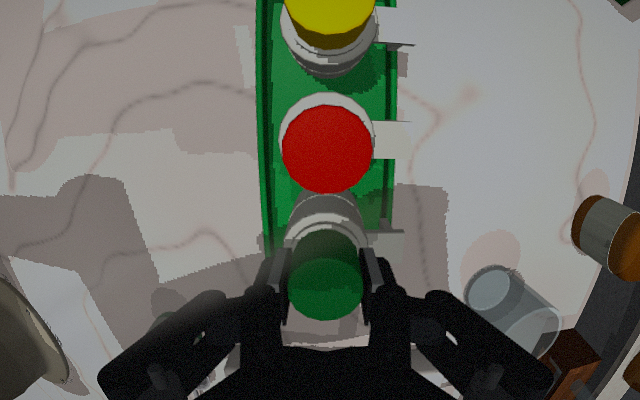

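Emit:
{"api": "apply_moves", "payload": {"gripper": [0,0,75,75,75,75,75,75,75,75], "dp": [[0,0.001,0],[0,0.002,0],[0,0.002,0],[0,0.0015,0],[0,0.001,0],[0,0.001,0],[0,-0.02,0],[0,-0.055,0],[0,-0.1,0],[0,-0.14,-0.01]], "angular": [[0,0,0],[0,0,0],[0,0,0],[0,0,0],[0,0,0],[0,0,0],[0,0,0],[0,0,0],[0,0,0],[0,0,0]]}}

```text
clock: 53.9
tool_pos: [488.7, 273.6, 244.6]
eef_rot: [-1.246, 1.143, -1.147]
contact_force: [0.3, -0.3, 0.2]
grip_width: 0.753
```

Emit:
{"api": "apply_moves", "payload": {"gripper": [75,75,75,75,75,75,75,75,75,75], "dp": [[0,-0.02,-0.03],[0,-0.03,-0.08],[0,-0.03,-0.1],[0.03,-0.03,-0.1],[0.05,-0.03,-0.1],[0.05,-0.03,-0.1],[0.05,-0.03,-0.1],[0.05,-0.03,-0.1],[0.05,-0.03,-0.1],[0.05,-0.03,-0.1]], "angular": [[0,0,0],[0,0,0],[0,0,0],[0,0,0],[0,0,0],[0,0,0],[0,0,0],[0,0,0],[0,0,0],[0,0,0]]}}

```text
clock: 54.9
tool_pos: [393.2, 215.6, 274.2]
eef_rot: [-1.247, 1.142, -1.146]
contact_force: [-0.4, 0.3, -0.2]
grip_width: 0.749
```

```bash
python3 - <<'E'
from tr2 import *
full()
im,d=arm.camera('wrist'); cv2.imwrite('pics/w30.png',im)
im,d=arm.camera('scene'); cv2.imwrite('pics/scene30.png',im)
im,d=arm.camera('side'); cv2.imwrite('pics/side30.png',im)
E
```

```text
wrist 4719 ((492.3046875, 336.2330017089844), (95.92170715332031, 210.28257751464844), 5.27203893661499)
floor 3484 ((491.3288269042969, 335.8310852050781), (92.2881851196289, 205.01470947265625), 5.268550872802734)
side 1161 ((494.87506103515625, 337.079833984375), (93.46159362792969, 214.1367645263672), 5.302021026611328)
red side 163 [495.3 337.7 115.2] ((493.88238525390625, 337.4832458496094), 19.208345413208008)
red wrist 998 [491.9 335.7 113.9] ((491.9942932128906, 335.9425964355469), 17.888696670532227)
yellow side 184 [491.1 398.4 114.7] ((491.1439208984375, 398.3505859375), 18.97303009033203)
yellow wrist 960 [488.1 384.3 114.1] ((489.357666015625, 384.22039794921875), 30.79724884033203)
green side 120 [500.9 273.8 115.7] ((500.0381164550781, 274.2593994140625), 17.710281372070312)
green wrist 894 [499.1 273.8 114.1] ((498.7955627441406, 273.8663635253906), 17.79622459411621)
```

View pics/side30.png

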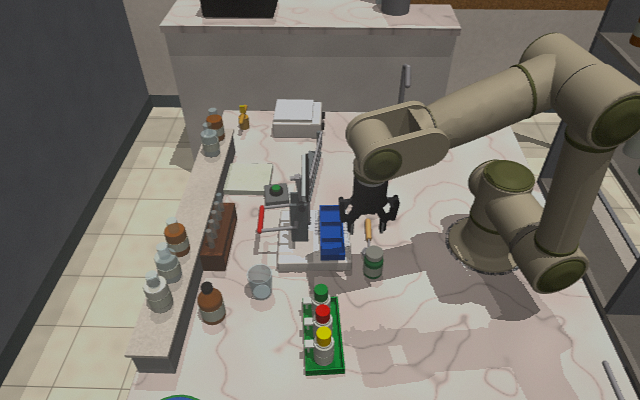

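View pics/scene30.png

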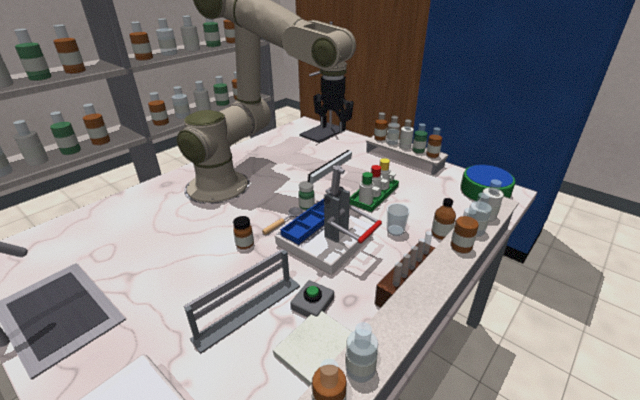

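View pics/w30.png

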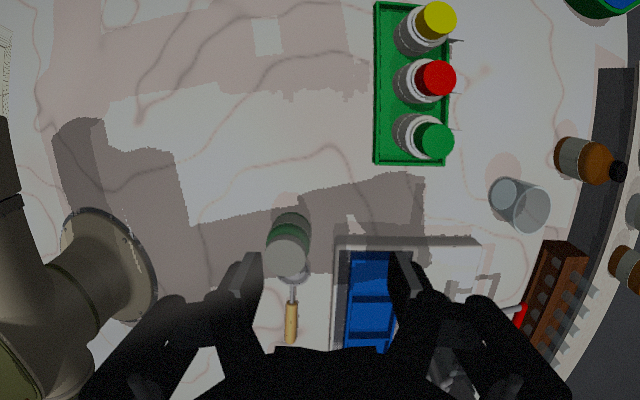

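```bash
python3 -c "
from rig import arm
print(arm.read_state()['clock']); print(arm.job_done())"
```

```text
55.25
the job is handed in; nothing more can be done
None
```

I carried out every step in the order asked and handed the job in at 55 s; the hand-in gives no verdict.

- **Loading and clamping:** I moved all three bottles from the rail into the shaker pockets. I then swung the handle over until it hit its stop. After release, the bar measured about 7 mm past upright, so the clamp was locked.
- **Start button:** With the clamp locked, I pressed the button until it stopped moving. It pushed back with about 14 N, against 5 N for its spring, so I take it as fully in. There was no direct reading of the button's travel.
- **Unlocking:** I swung the handle back to its original height, and the bottles stayed in their pockets.
- **Tray:** The tray was knocked about 30 mm between my placing the yellow and red bottles. That left too little room for the third, so I shifted red to the new middle spot before placing green.

In the last pictures all three bottles stand upright in the tray, about 62 mm apart, with cap tops at 114–116 mm where about 117 mm is expected. The clamp is open, the other glassware and the scoop look unmoved, and the gripper is clear of everything. The side camera read positions 1–3 mm different from the wrist camera. The final wrist picture only partly read the yellow cap, so I relied on the side view for that one. No check failed.

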